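# Hang the hook-on parts basket in the rinse tank

## Task

Pick up the little steel hook-on basket by its grip tab and hang it inside the grey rinse tank: its bent lip must go over the tank's near rim and sit fully down in the notch of that rim. The notch is not always at the same place along the rim, so feel along gently for it without forcing the basket against the tank; leave the basket hanging straight by itself, and do not disturb the hammer, the jar or the pliers.

Things in the scene. Friction and masses are not known exactly. Their poses are not given: they have to be found in the camera images.
- basket_grip (a point): Centre of the black grip tab on top of the loose steel hook-on basket (110 to 225 g), which starts upright on the bench. Tab: 10 mm (x) by 26 mm (y) by 50 mm high (z); its centre is 107 mm above the basket's underside, 25 mm above the top of the lip. Axes are the basket's: x from the lip's tongue towards the basket body, y along the lip, z up.
- basket_lip (a point): Middle of the underside of the bent lip, 29 mm below basket_grip, same axes. The lip is 4 mm thick and 40 mm wide (y). The slot under it is 7 mm wide: the back plate's face is at x = +3.5 mm, the tongue's at x = -3.5 mm (both 3 mm thick, 40 mm wide). The tongue ends 16 mm below this point; the plate goes down 78 mm to the underside.
- tank: Empty open-topped grey plastic rinse tank, fixed on the bench, 150 mm (x) by 190 mm (y) by 115 mm high, straight 5 mm walls, inner floor 12 mm above the bench, small grips on the ends. Origin at the centre of its underside, axes as for rim_mid, which lies at x = -72.5, y = 0, z = 115 mm. The basket hangs with its x along the tank's x.
- basket: The hook-on basket; origin at its underside, vertically below the tab's centre. Axes as for basket_grip. The open basket at the foot of the back plate spans x = 4 to 52 mm, 58 mm in y, 34 mm high.
- hammer: Bystander: steel hammer with a wooden handle, 88 x 289 x 39 mm, lying on the bench to the right of the tank; origin at the centre of its underside. Leave it alone.
- jar: Bystander: small round glass jar with a black lid, 61 mm across, 74 mm high; origin at the centre of its underside. Leave it alone.
- pliers: Bystander: pliers with blue handles, 52 x 142 x 13 mm, lying on the bench between robot and tank; origin at the centre of the underside. Leave them alone.
- rim_mid (a point): Middle of the top of the tank's near rim: mid-length, mid-thickness of the 5 mm wall, 115 mm above the bench. Axes are the tank's: x horizontally into the tank, y along the rim, z up. The rim has one square-ended notch for the basket's lip, 44 mm wide (y) and 8 mm deep; its centre lies anywhere from y = -18 to +18 mm, differs each time and is not reported.
- basket_bowl (a point): Centre of the open part of the basket, which holds the pieces: 28 mm in +x from the lip's middle and 17 mm above the underside.
Mind the look-alikes: they are no part of the job. Of the things like the basket, leave any that is red; of the rest the smaller one is meant.

How it is judged:
By the outcome, as a careful person would: the job done as asked, in the order asked, and still so for the second after the job is handed in, with the robot touching nothing.
It also fails if it takes over 64 s, if anything falls off the work surface, if the arm or the gripper's body presses on something with over 40 N, if the wrist force passes 120 N, or if a joint passes its speed limit or range.

## Robot

A 6-joint arm with a two-finger parallel gripper is mounted at the origin on a cart in front of the work surface, level with it; the furniture and walls round the work are solid. World frame = base frame: x ahead of the robot, y to its left, z up, the work surface at z = 0. Lengths are in m, angles in degrees, forces in N, time in s.
With the tool pointing down it reaches from about 0.275 to 0.85 m from the base axis. Payload 5.2 kg.
Tool frame: the origin (TCP) lies midway between the tips of the shut fingers; the grasp point (between the pads) lies 19 mm behind it; z points along the fingers, y is the direction in which the jaws open and shut (so a half turn about z gives the same grasp; the last joint's range is limited). The gripper opens to 85 mm and grips with 20 to 120 N. Pads are 22 mm wide; open, the fingers measure 114 mm over their backs; the gripper's body (76 mm by 85 mm) begins 54 mm behind the grasp point. The pads swing forward as they close: fully open they stand 13 mm farther back than shut.
Start: joints at [-78.598, 14.817, 87.949, -0, 77.235, -11.62], TCP at [0.215, -0.506, 0.231] pointing down, gripper open.
Joint ranges: [-179.93, 179.93], [-52.35, 119.4], [10.71, 147.94], [-69.91, 249.91], [12.55, 155.21], [-178.61, 178.61]. Speed limits (degrees/s): [147.25, 147.25, 180, 180, 180, 180].

## Interface

Orientations are given as [roll, pitch, yaw] about the fixed x, y, z axes, in that order (R = Rz(yaw) Ry(pitch) Rx(roll)).
In Python, from rig import arm gives the robot as it stands.
- The arm moves only by the tool play_rows, never from a script. Its argument "deltas" is a list of rows, each an object with "travel": the shift along the world's x, y, z in cm, a list of three; "dr": the turn, a rotation vector about the world's x, y, z in degrees, a list of three. In form: [{"travel": [tx, ty, tz], "dr": [ax, ay, az]}, ...]. A call has exactly 10 rows; each row is the pose to reach, as a shift and turn from the pose measured when the call began; what a row does not reach only later rows make up. A row lasts 1/12 s, in which the tool goes at most 41.7 mm and 7.16 degrees, less where a joint would pass 70% of its speed; a pose out of reach is approached as far as the arm can. A call with a gripper value outside its range is refused whole. "claw" is the opening, from 0 (shut) to 1 (fully open), set as the call begins (left out, the last holds). The fingers move at their own pace and stop on an object; "force" is the grip in N (left out, the last holds). Time passes only in rows, so rows that repeat a pose let the fingers close, or fill a call up. It gives the time, the measured TCP pose, the force and the opening at its end, in the units of the state.
- arm.get_obs(): the state, without advancing time (a new reading comes with each control period).
- arm.snapshot(name): name is "side" or "top" or "wrist"; returns a dict with "pixels" (480x640x3 uint8, red, green, blue), "mtx" (3x3 intrinsics, pixels), "R" (3x3) and "t" (3): a world point X has camera coordinates R X + t. Camera axes: x right, y down, z forward; pixel columns grow to the right and rows downward; lengths in m; the calibration is good to about 2 mm. A picture is of the moment at which its call begins. There is no depth.
- arm.finish_job(): hands the job in, once; it reports no verdict.
Trained networks look in the newest picture that a camera, given by its name, has taken for a name from the list of things; names that differ only in an ending like _2 or _b are one class to them, and where a whole thing is asked for, a point or a joint stands for the part that bears it (a point fixed in the world has none). Each returns a list of dicts, best first, with "conf" (0 to 1); they miss things now and then, are a little off and sometimes report something else, mostly with a low value. They report only what shows in the picture. A call takes as long as a camera call. They do not tell look-alikes from the thing itself.
- arm.spot_in(camera, name): "extent" ([left, top, width, height] in pixels, round what is visible of it).
- arm.silhouettes(camera, name): "mask" (480x640 bool, what is visible of it) and "extent" ([left, top, width, height] in pixels, round what is visible of it).
- arm.landmark_of(camera, name): "location" ([column, row] in pixels: a listed point, or the origin of a listed thing).
The state is a dict: "clock": time; "joint_positions": joint angles; "joint_vel": joint speeds; "effort": joint torques, N m; "ee_pos": TCP position; "tcp_rot": TCP orientation; "wrist_force": force on the tool from outside, world axes, zero at the start; "torque": the same for the moment, N m; "width": opening from 0.0 (shut) to 1.0 (fully open).
Only numpy, scipy, OpenCV 4.12 (cv2) and the standard library are available. Lean on these libraries where they do the work, as an engineer would, in place of code of your own. Each camera call takes 0.05 s, during which the arm holds its last target.

## Working session

There is one attempt and no reset: what is moved stays moved. The work goes in short steps, Python scripts to look and compute and a tool call to move; the robot and the scene stay as the last step left them, time stands still between calls to the robot, and variables do not carry over. Pictures are saved under pics/ and viewed, and the job is handed in when it is done.

Besides the shell and the picture viewer there is one more tool, called after "Call:" by a JSON object that holds its "api" and its "payload". play_rows: Moves the arm, as the interface text tells. Its arguments: {"type":"object","properties":{"deltas":{"type":"array"},"claw":{"type":"number"},"force":{"type":"number"}},"required":["deltas"]}

```bash
ls; mkdir -p pics
python3 - <<'E'
from rig import arm
import cv2
print(arm.get_obs())
for n in ["side","top","wrist"]:
    s=arm.snapshot(n); cv2.imwrite(f"pics/a_{n}.png",s["pixels"][:,:,::-1])
    print(n,s["mtx"].round(1).tolist(),s["R"].round(4).tolist(),s["t"].round(4).tolist())
E
```

```text
pics
{'clock': 0.0, 'joint_positions': array([-7.85986844e+01,  1.48590268e+01,  8.80126435e+01, -3.75832693e-04,
        7.72351569e+01, -1.16212990e+01]), 'joint_vel': array([-0.03233001, -0.09260972, -0.01954131, -0.01123669,  0.07167835,
        0.05009704]), 'effort': array([ 5.40335350e-04, -4.46021891e+01, -2.90574110e+01, -4.92734107e-04,
        1.14834736e-02,  2.53259446e-05]), 'ee_pos': array([ 0.21499652, -0.50564677,  0.23046592]), 'tcp_rot': array([-1.79895289e+02, -2.11606077e-02,  2.30226787e+01]), 'wrist_force': array([-0.55193896, -0.28405286,  0.17477304]), 'torque': array([-0.0390748 ,  0.00436143,  0.00688775]), 'width': 1.0004807474413013}
side [[472.3, 0.0, 322.9], [0.0, 472.3, 239.6], [0.0, 0.0, 1.0]] [[0.9956, -0.093, -0.0071], [-0.0503, -0.4717, -0.8803], [0.0785, 0.8768, -0.4743]] [-0.5195, 0.0771, 1.1901]
top [[509.2, 0.0, 318.6], [0.0, 509.2, 240.9], [0.0, 0.0, 1.0]] [[-0.0231, -0.9997, -0.0073], [-0.997, 0.0236, -0.0736], [0.0738, 0.0055, -0.9973]] [-0.0528, 0.5208, 1.4765]
wrist [[386.9, 0.0, 321.6], [0.0, 386.9, 241.5], [0.0, 0.0, 1.0]] [[0.391, -0.9204, -0.0023], [-0.8768, -0.3733, 0.303], [-0.2797, -0.1164, -0.953]] [-0.5476, -0.0403, 0.3806]
```

View pics/a_side.png

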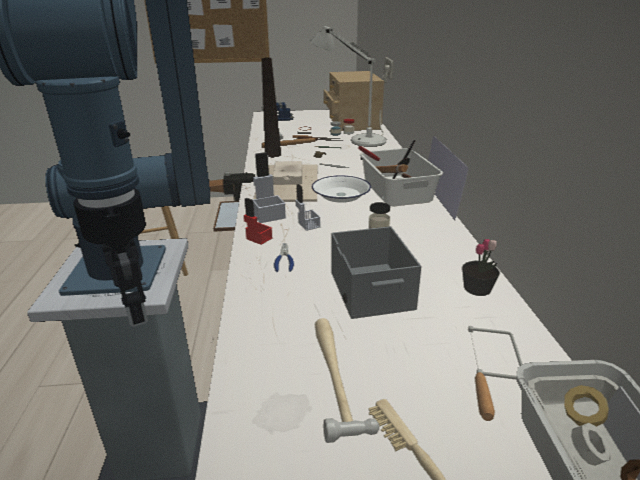

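View pics/a_top.png

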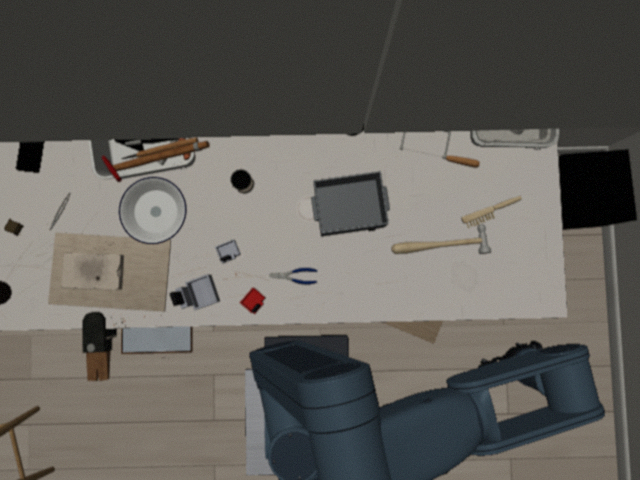

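View pics/a_wrist.png

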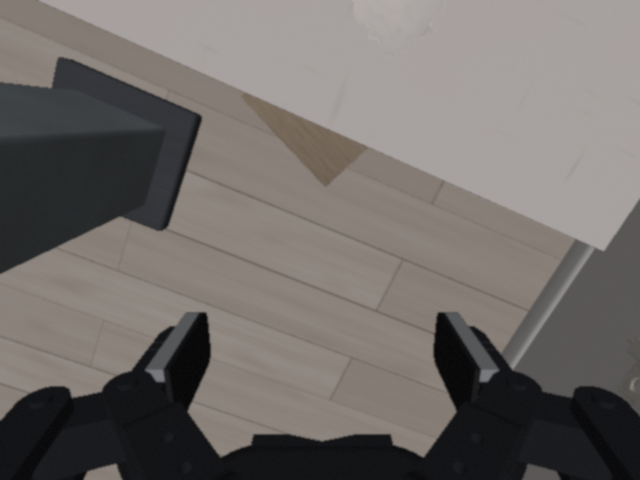

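Run:
```python
from rig import arm
for c in ["side","top"]:
  for n in ["basket_grip","basket_lip","basket","basket_bowl","tank","rim_mid","hammer","jar","pliers"]:
    print(c,n,[(d["location"] if not hasattr(d["location"],'round') else d["location"].round(1).tolist(),round(d["conf"],2)) for d in arm.landmark_of(c,n)])
  for n in ["basket","tank"]: print(c,n,[(d["extent"],round(d["conf"],2)) for d in arm.spot_in(c,n)])
print(arm.get_obs()["clock"])
```

```text
side basket_grip [([263.7, 161.9], 0.95), ([296.3, 193.6], 0.67), ([248.6, 205.5], 0.57), ([302.3, 227.4], 0.38)]
side basket_lip [([251.6, 219.2], 0.77), ([261.0, 181.1], 0.68), ([301.2, 204.6], 0.58)]
side basket [([304.0, 226.5], 0.97), ([262.2, 211.6], 0.94), ([249.5, 241.6], 0.68)]
side basket_bowl [([308.8, 217.3], 0.96), ([259.0, 230.2], 0.84), ([272.2, 210.8], 0.59)]
side tank [([370.7, 290.4], 0.7)]
side rim_mid [([341.0, 249.1], 0.68), ([297.9, 193.2], 0.55)]
side hammer [([337.7, 379.7], 0.89)]
side jar [([377.5, 227.8], 0.59)]
side pliers [([285.8, 257.1], 0.78)]
side basket [([242.8, 195.9, 28.9, 49.7], 0.88), ([251.7, 152.0, 32.0, 70.2], 0.75), ([299.1, 185.7, 16.3, 44.0], 0.71)]
side tank [([329.2, 227.3, 91.3, 87.8], 0.78), ([274.9, 244.4, 16.0, 27.9], 0.19)]
top basket_grip [([256.8, 308.5], 0.65), ([175.7, 301.1], 0.6), ([225.9, 257.8], 0.56)]
top basket_lip [([182.5, 296.4], 0.67), ([255.8, 309.5], 0.62), ([228.8, 256.2], 0.56), ([229.0, 262.5], 0.32)]
top basket [([255.9, 307.5], 0.87), ([231.4, 260.5], 0.83), ([191.7, 295.4], 0.7)]
top basket_bowl [([252.4, 298.4], 0.77), ([228.7, 252.7], 0.67)]
top tank [([343.5, 204.4], 0.95)]
top rim_mid [([356.0, 227.1], 0.82), ([225.5, 258.3], 0.62)]
top hammer [([437.7, 243.8], 0.72), ([245.5, 184.3], 0.68)]
top jar [([246.0, 183.5], 0.63), ([354.6, 224.2], 0.45)]
top pliers [([294.4, 273.2], 0.73)]
top basket [([170.2, 272.4, 49.5, 35.4], 0.9), ([214.2, 240.6, 24.6, 23.0], 0.81), ([239.0, 288.4, 27.9, 24.9], 0.62), ([312.6, 169.0, 74.9, 68.0], 0.18)]
top tank [([310.5, 170.2, 78.9, 65.3], 0.83)]
1.25
```

Candidates for the basket in the side and top views:
- Large grey: side (265,200), top (200,292).
- Small grey: side (308,212), top (228,251).
- Red: side (258,232), top (253,300).

By the description (not red, the smaller one), I choose the small grey. Next I'll check it in a close crop and triangulate.

```bash
cat > h.py <<'E'
import numpy as np, cv2
from scipy.optimize import least_squares
def proj(s,X):
    X=np.atleast_2d(X); c=X@np.array(s["R"]).T+s["t"]; p=c@np.array(s["mtx"]).T; return p[:,:2]/p[:,2:]
def onz(s,uv,z):
    R=np.array(s["R"]);C=-R.T@s["t"]; d=R.T@np.linalg.solve(s["mtx"],[uv[0],uv[1],1]); return C+d*(z-C[2])/d[2]
def tri(S,U):
    f=lambda X: np.concatenate([proj(s,X)[0]-u for s,u in zip(S,U)])
    r=least_squares(f,[.5,.1,.05]); return r.x,r.fun
E
python3 - <<'E'
from rig import arm
from h import *
s=arm.snapshot("side");t=arm.snapshot("top")
import pickle; pickle.dump((s,t),open("cams.pkl","wb"))
a=s["pixels"][170:250,235:335]; b=t["pixels"][230:320,160:280]
a=cv2.resize(a,(500,400),interpolation=cv2.INTER_CUBIC);b=cv2.resize(b,(533,400),interpolation=cv2.INTER_CUBIC)
cv2.imwrite("pics/crop_s.png",a[:,:,::-1]);cv2.imwrite("pics/crop_t.png",b[:,:,::-1])
cv2.imwrite("pics/tank_s.png",cv2.resize(s["pixels"][215:325,315:435],(655,600),interpolation=cv2.INTER_CUBIC)[:,:,::-1])
cv2.imwrite("pics/tank_t.png",cv2.resize(t["pixels"][160:245,300:400],(706,600),interpolation=cv2.INTER_CUBIC)[:,:,::-1])
print(tri([s,t],[(296.3,193.6),(225.9,257.8)]))
print(tri([s,t],[(308.8,217.3),(228.7,252.7)]))
print(tri([s,t],[(301.2,204.6),(228.8,256.2)]))
print(tri([s,t],[(304,226.5),(231.4,260.5)]))
print(tri([s,t],[(370.7,290.4),(343.5,204.4)]))
print(tri([s,t],[(341,249),(356,227.1)]))
E
```

```text
(array([0.46836112, 0.19138954, 0.10724754]), array([ 1.42322985, -0.11013858,  0.00984373,  1.38502842]))
(array([0.49455841, 0.19807652, 0.02727917]), array([-1.39938782,  0.11669916,  0.00657578, -1.39381282]))
(array([0.47762289, 0.18956825, 0.07311484]), array([ 0.15460359, -0.01229646,  0.00043849,  0.15244572]))
(array([ 0.47618194,  0.19547514, -0.00099448]), array([-2.51795527,  0.19713709, -0.01349337, -2.53497817]))
(array([ 0.62501484, -0.14168439, -0.0085712 ]), array([ 1.21215803, -0.1525769 , -0.13631788,  1.54585348]))
(array([ 0.54662433, -0.16868403,  0.12351772]), array([ 0.14010463, -0.01494974, -0.00895425,  0.17711603]))
```

View pics/crop_s.png

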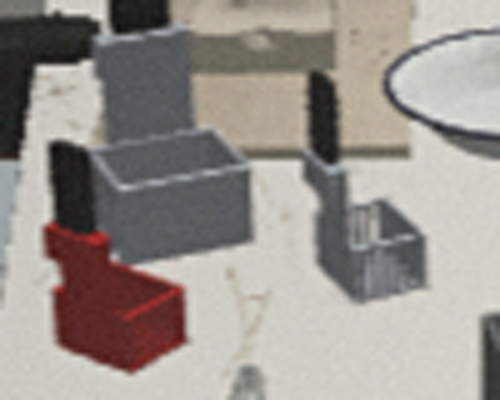

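View pics/crop_t.png

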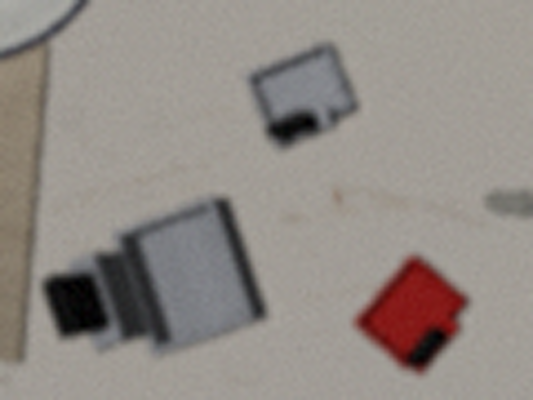

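View pics/tank_s.png

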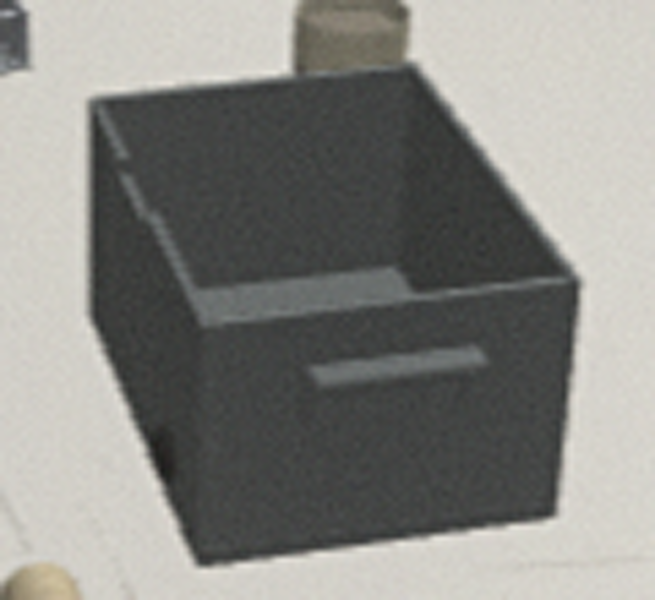

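View pics/tank_t.png

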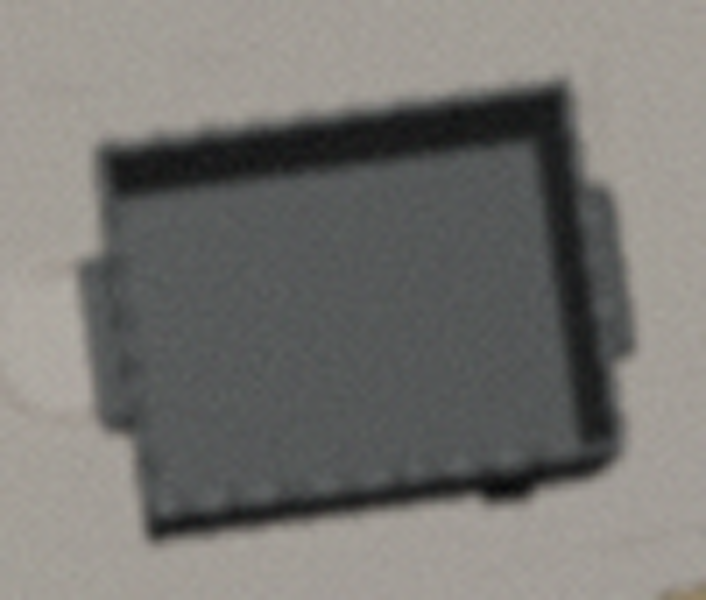

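The crop confirms it: the small grey basket with the black tab is at side (308,212), top (228,251). In the tank crop, the notch shows in the near rim from crop pixel (124,160) to (152,217). Next I fit the poses.

```bash
cat >> h.py <<'E'
import pickle
def T(p,X):
    c,s=np.cos(p[2]),np.sin(p[2]); X=np.atleast_2d(X); return np.c_[p[0]+c*X[:,0]-s*X[:,1],p[1]+s*X[:,0]+c*X[:,1],X[:,2]]
def fit(lst,p0):
    # lst: (cam, modelpts, px)
    f=lambda p: np.concatenate([(proj(s,T(p,M))-np.array(u)).ravel() for s,M,u in lst])
    r=least_squares(f,p0,loss="soft_l1"); return r.x,f(r.x).reshape(-1,2)
E
python3 - <<'E'
from h import *
s,t=pickle.load(open("cams.pkl","rb"))
def us(l,x0,y0,kx,ky): return [((u+.5)/kx-.5+x0,(v+.5)/ky-.5+y0) for u,v in l]
h=.115
A,B,C,D=(-.075,.095,h),(.075,.095,h),(.075,-.095,h),(-.075,-.095,h)
z=lambda p:(p[0],p[1],0)
Ms=np.array([A,B,C,D,z(D),z(C),z(A)]); ps=us([(93,100),(413,65),(579,280),(203,324),(203,563),(555,516),(92,320)],315,215,5.458,5.4545)
Mt=np.array([B,C,D,A]); pt=us([(101,148),(568,82),(617,460),(150,538)],300,160,7.06,7.06)
for l in ([(s,Ms,ps)],[(t,Mt,pt)],[(s,Ms,ps),(t,Mt,pt)]):
    p,r=fit(l,[.62,-.14,.17]); print(p.round(4),np.degrees(p[2]).round(2)); print(r.round(1).tolist())
tank=p
print("rim_mid",T(p,(-.0725,0,.115)))
# notch edges
for u in us([(124,155),(122,172),(150,215),(140,212),(155,222)],315,215,5.458,5.4545):
  for zz in (.115,.107):
    X=onz(s,u,zz); c,q=np.cos(p[2]),np.sin(p[2]); d=X[:2]-p[:2]; print(np.round(u,1),zz,(c*d[0]+q*d[1]).round(4),(-q*d[0]+c*d[1]).round(4))
# basket
# top view landmarks; box outer x 4..52, y+-29, z 34 mm ; tab top z .132, x+-5,y+-13
Mb=np.array([(.052,.029,.034),(.052,-.029,.034),(.004,-.029,.034),(.005,.013,.132)]);pb=us([(250,75),(330,43),(357,105),(268,128)],160,230,4.44,4.44)
Mb2=np.array([(.052,-.029,0),(.052,-.029,.034),(.004,-.029,0)]); pb2=us([(425,285),(427,238),(362,300)],235,170,5,5)
for l in ([(t,Mb,pb)],[(s,Mb2,pb2)],[(t,Mb,pb),(s,Mb2,pb2)]):
    p,r=fit(l,[.47,.19,.4]); print(p.round(4),np.degrees(p[2]).round(2)); print(r.round(1).tolist())
E
python3 - <<'E'
from h import *
s,t=pickle.load(open("cams.pkl","rb"))
print("big",tri([s,t],[(263.7,161.9),(175.7,301.1)]),"red",tri([s,t],[(248.6,205.5),(256.8,308.5)]))
from rig import arm
print(arm.get_obs()["clock"])
E
```

```text
[ 0.6205 -0.1541  0.1184] 6.78
[[-0.9, -1.2], [0.8, -1.2], [1.0, -0.7], [0.1, -0.1], [-1.1, 1.6], [0.6, 0.9], [-0.7, -0.4]]
[ 0.6155 -0.156   0.1197] 6.86
[[-1.3, 0.6], [0.4, 0.3], [1.7, -0.0], [-0.5, -1.2]]
[ 0.6188 -0.1555  0.1201] 6.88
[[-1.5, -0.9], [0.2, -0.9], [0.5, -0.3], [-0.5, 0.3], [-1.7, 2.1], [0.1, 1.3], [-1.4, -0.0], [-1.5, -0.5], [0.1, -0.9], [1.5, -1.2], [-0.7, -2.4]]
rim_mid [[ 0.54687003 -0.16415659  0.115     ]]
[337.3 243. ] 0.115 -0.0712 0.0387
[337.3 243. ] 0.107 -0.0677 0.0529
[336.9 246.1] 0.115 -0.0755 0.0248
[336.9 246.1] 0.107 -0.072 0.0388
[342.1 254. ] 0.115 -0.0729 -0.0118
[342.1 254. ] 0.107 -0.0694 0.0016
[340.2 253.5] 0.115 -0.0762 -0.0086
[340.2 253.5] 0.107 -0.0728 0.0048
[343.  255.3] 0.115 -0.0724 -0.0176
[343.  255.3] 0.107 -0.0689 -0.0043
[0.471  0.1887 0.3827] 21.93
[[-0.4, 0.2], [0.0, -0.4], [0.3, 0.7], [0.1, -0.4]]
[0.4716 0.1897 0.4931] 28.25
[[0.6, -0.1], [0.0, -1.1], [-0.6, 1.1]]
[0.4715 0.1887 0.4019] 23.03
[[-0.6, 0.4], [-0.4, -0.6], [0.2, 0.4], [0.1, -0.5], [0.6, 0.9], [0.1, -0.1], [-1.4, 1.5]]
big (array([0.36516423, 0.31499305, 0.16238503]), array([-2.8422475 ,  0.14150213, -0.15398452, -2.50308758])) red (array([0.33287688, 0.10721399, 0.11404067]), array([-0.42929853,  0.01643399, -0.03712605, -0.44075921]))
1.35
```

Call:
{"api": "play_rows", "payload": {"deltas": [{"travel": [0.6,1.7,0.3],"dr": [0,0,2]},{"travel": [1.9,5.2,0.8],"dr": [0,0,6]},{"travel": [3.2,8.8,1.5],"dr": [0,0,11]},{"travel": [4.6,12.5,2.2],"dr": [0,0,16]},{"travel": [6.0,16.3,3.0],"dr": [0,0,21]},{"travel": [7.4,20.1,3.8],"dr": [0,0,26]},{"travel": [8.8,23.9,4.5],"dr": [0,0,31]},{"travel": [10.2,27.7,5.0],"dr": [0,0,36]},{"travel": [11.5,31.3,5.5],"dr": [0,0,41]},{"travel": [12.8,34.8,6.0],"dr": [0,0,45]}], "claw": 0.7, "force": 30}}

```text
clock: 2.18
ee_pos: [0.3432, -0.1563, 0.2919]
tcp_rot: [179.9, 0.0, 68.3]
wrist_force: [0.6, -0.0, 0.4]
width: 0.698
```

Run:
```python
from rig import arm
import cv2
from h import *
o=arm.get_obs();print(o["clock"],o["ee_pos"],o["tcp_rot"],o["joint_positions"],o["width"])
s=arm.snapshot("wrist");pickle.dump(s,open("w1.pkl","wb"));cv2.imwrite("pics/b_wrist.png",s["pixels"][:,:,::-1])
print(-s["R"].T@s["t"])
```

```text
2.1833 [ 0.34323913 -0.15625012  0.29191096] [1.79935386e+02 1.36757765e-02 6.82540817e+01] [-4.15704370e+01 -6.07442341e+00  1.02431692e+02  9.10516058e-03
  8.35773083e+01 -1.98255397e+01] 0.6982251389464321
[ 0.37067105 -0.08320085  0.43495962]
```

View pics/b_wrist.png

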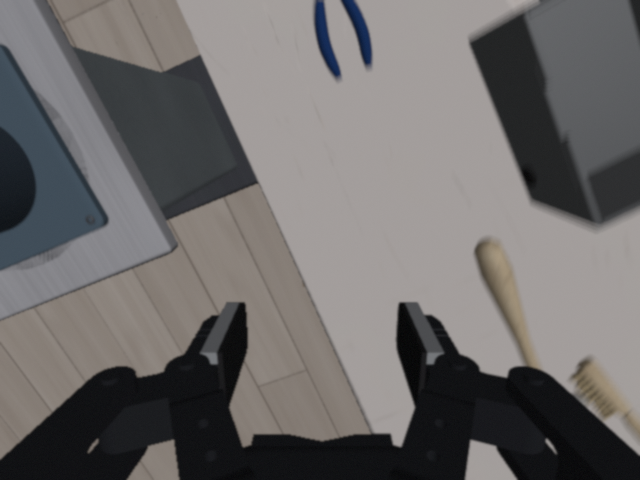

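The notch shows in the wrist view on the near rim, at about (543,75) to (567,137). I'll zoom in and measure it.

Run:
```python
from h import *
s=pickle.load(open("w1.pkl","rb"))
c=s["pixels"][0:240,460:640]; cv2.imwrite("pics/b_crop.png",cv2.resize(c,None,fx=2.5,fy=2.5,interpolation=cv2.INTER_CUBIC)[:,:,::-1])
c=s["pixels"][60:150,520:600]; cv2.imwrite("pics/b_crop2.png",cv2.resize(np.clip(c.astype(float)*2,0,255).astype(np.uint8),None,fx=6.6,fy=6.6,interpolation=cv2.INTER_CUBIC)[:,:,::-1])
```

```text
(no output)
```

View pics/b_crop.png

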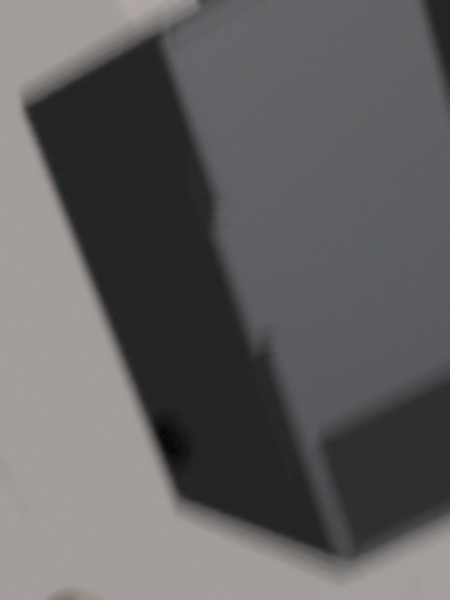

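View pics/b_crop2.png

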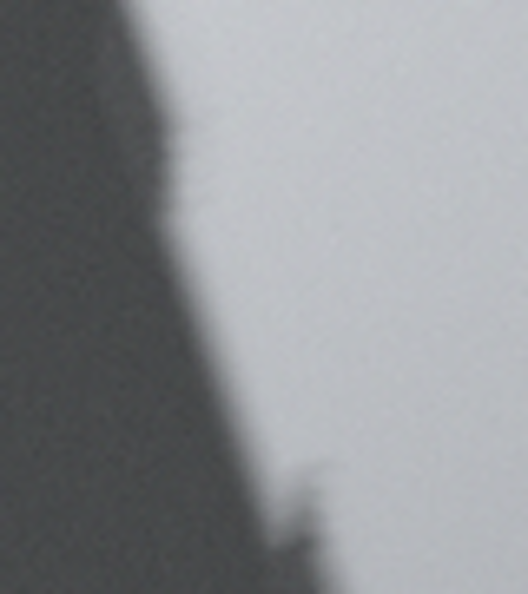

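Run:
```python
from h import *
s=pickle.load(open("w1.pkl","rb"))
def us(l,x0,y0,k): return [((u+.5)/k-.5+x0,(v+.5)/k-.5+y0) for u,v in l]
h=.115
M=np.array([(-.075,.095,h),(-.075,-.095,h),(-.075,.095,0),(-.075,-.095,0)])
px=us([(162,38),(333,552),(25,105),(180,500)],460,0,2.5)
p,r=fit([(s,M,px)],[.62,-.155,.12]);print("wrist only",p.round(4),np.degrees(p[2]).round(2),r.round(1).tolist())
q=np.array([.6188,-.1555,.12])
for P in (p,q):
  print("pred",(proj(s,T(P,M))).round(1).tolist(),np.round(px,1).tolist())
  for yn in (0.0,.006,.012):
    N=[(-.07,yn+.022,.115),(-.07,yn+.022,.107),(-.07,yn-.022,.107),(-.07,yn-.022,.115),(-.075,yn-.022,.107)]
    c=proj(s,T(P,N)); print(yn,((c-[520,60])*6.6).round(0).tolist())
```

```text
wrist only [ 0.6222 -0.1538  0.1256] 7.19 [[-0.0, -3.5], [7.7, 10.0], [-2.0, -0.3], [-0.2, 3.0]]
pred [[524.5, 11.4], [600.6, 230.5], [467.7, 41.4], [531.5, 202.7]] [[524.5, 14.9], [592.9, 220.5], [469.7, 41.7], [531.7, 199.7]]
0.0 [[283.0, 270.0], [244.0, 273.0], [357.0, 599.0], [398.0, 604.0], [318.0, 619.0]]
0.006 [[267.0, 223.0], [228.0, 227.0], [342.0, 556.0], [383.0, 560.0], [303.0, 576.0]]
0.012 [[251.0, 175.0], [212.0, 180.0], [327.0, 513.0], [367.0, 516.0], [288.0, 533.0]]
pred [[520.8, 14.9], [596.2, 233.5], [465.2, 43.8], [528.2, 205.1]] [[524.5, 14.9], [592.9, 220.5], [469.7, 41.7], [531.7, 199.7]]
0.0 [[257.0, 292.0], [218.0, 295.0], [330.0, 620.0], [370.0, 626.0], [292.0, 640.0]]
0.006 [[241.0, 245.0], [202.0, 248.0], [315.0, 577.0], [355.0, 582.0], [277.0, 597.0]]
0.012 [[225.0, 197.0], [186.0, 202.0], [300.0, 534.0], [340.0, 538.0], [262.0, 554.0]]
```

Call:
{"api": "play_rows", "payload": {"deltas": [{"travel": [1,0,-0.1],"dr": [0,0,0]},{"travel": [3,-0.2,-0.3],"dr": [0,0,0]},{"travel": [6,-0.4,-0.6],"dr": [0,0,0]},{"travel": [9,-0.5,-1],"dr": [0,0,0]},{"travel": [12,-0.7,-1.3],"dr": [0,0,0]},{"travel": [15,-0.8,-1.6],"dr": [0,0,0]},{"travel": [17.5,-0.9,-1.8],"dr": [0,0,0]},{"travel": [19,-1,-2],"dr": [0,0,0]},{"travel": [19,-1,-2],"dr": [0,0,0]},{"travel": [19,-1,-2],"dr": [0,0,0]}]}}

```text
clock: 3.07
ee_pos: [0.5351, -0.1604, 0.2721]
tcp_rot: [180.0, -0.2, 68.7]
wrist_force: [-0.5, -0.2, -0.3]
width: 0.7
```

Run:
```python
from rig import arm
import cv2
from h import *
s=arm.snapshot("wrist");pickle.dump(s,open("w2.pkl","wb"));cv2.imwrite("pics/c_wrist.png",s["pixels"][:,:,::-1])
P=[.6205,-.1547,.122]
print(proj(s,T(P,[(-.0725,y,.115) for y in (-.095,-.02,0,.02,.095)])).round().tolist())
```

```text
[[391.0, 313.0], [352.0, 240.0], [341.0, 219.0], [329.0, 198.0], [281.0, 109.0]]
```

View pics/c_wrist.png

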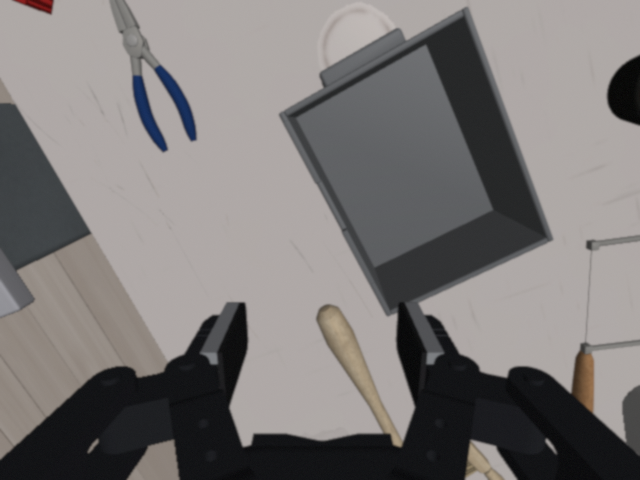

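The near rim runs from (283,114) to (388,313). The notch is at about (317,180) to (346,231).

Run:
```python
from h import *
s=pickle.load(open("w2.pkl","rb"))
c=s["pixels"][165:245,300:365]; cv2.imwrite("pics/c_crop.png",cv2.resize(np.clip(c.astype(float)*1.6,0,255).astype(np.uint8),None,fx=7,fy=7,interpolation=cv2.INTER_CUBIC)[:,:,::-1])
c=s["pixels"][0:325,270:570]; cv2.imwrite("pics/c_crop2.png",cv2.resize(c,None,fx=1.8,fy=1.8,interpolation=cv2.INTER_CUBIC)[:,:,::-1])
```

```text
(no output)
```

View pics/c_crop.png

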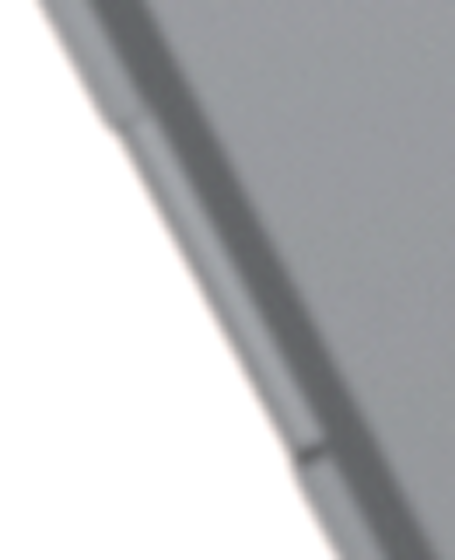

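View pics/c_crop2.png

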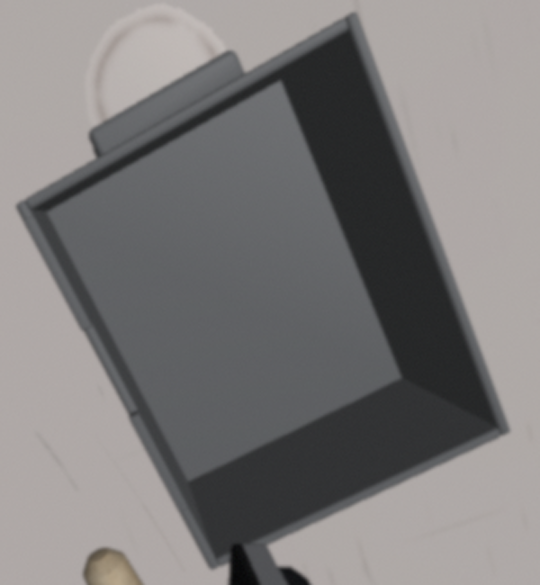

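Run:
```python
from h import *
s=pickle.load(open("w2.pkl","rb"))
def us(l,x0,y0,k): return [((u+.5)/k-.5+x0,(v+.5)/k-.5+y0) for u,v in l]
h=.115
M=np.array([(-.075,.095,h),(.075,.095,h),(.075,-.095,h),(-.075,-.095,h)])
px=us([(18,206),(355,14),(508,432),(213,567)],270,0,1.8)
p,r=fit([(s,M,px)],[.62,-.155,.12]);print(p.round(4),np.degrees(p[2]).round(2),r.round(1).tolist())
c,q=np.cos(p[2]),np.sin(p[2])
for u in us([(122,122),(313,461)],300,165,7):
    X=onz(s,u,.115); d=X[:2]-p[:2]; print(X.round(4),(c*d[0]+q*d[1]).round(4),(-q*d[0]+c*d[1]).round(4))
```

```text
[ 0.6188 -0.1574  0.1191] 6.82 [[-2.2, 0.3], [0.7, -1.7], [2.4, 0.3], [-0.8, 3.1]]
[ 0.5419 -0.1289  0.115 ] -0.0729 0.0375
[ 0.5481 -0.1732  0.115 ] -0.072 -0.0073
```

Call:
{"api": "play_rows", "payload": {"deltas": [{"travel": [-0.3,1.7,0],"dr": [0,0,2]},{"travel": [-0.9,5,0],"dr": [0,0,6]},{"travel": [-1.6,9,0],"dr": [0,0,11]},{"travel": [-2.4,13,0],"dr": [0,0,16]},{"travel": [-3.2,17.2,0],"dr": [0,0,21]},{"travel": [-4,21.4,0],"dr": [0,0,26]},{"travel": [-4.7,25.5,0],"dr": [0,0,31]},{"travel": [-5.4,29.5,0],"dr": [0,0,36]},{"travel": [-6,33,-0.5],"dr": [0,0,41]},{"travel": [-6.4,35,-1],"dr": [0,0,43.5]}]}}

```text
clock: 3.95
ee_pos: [0.4681, 0.1932, 0.2636]
tcp_rot: [179.8, -0.3, 112.7]
wrist_force: [0.5, -0.0, 0.2]
width: 0.7
```

Run:
```python
from rig import arm
import cv2
from h import *
s=arm.snapshot("wrist");pickle.dump(s,open("w3.pkl","wb"));cv2.imwrite("pics/d_wrist.png",s["pixels"][:,:,::-1])
o=arm.get_obs();print(o["ee_pos"],o["tcp_rot"],o["wrist_force"])
P=[.4712,.1887,.39]
print(proj(s,T(P,[(0,0,.132),(0,.013,.132),(0,-.013,.132),(.052,.029,.034),(.052,-.029,.034)])).round().tolist())
```

```text
[0.46688404 0.19503516 0.26230615] [179.9150681   -0.43708032 112.79435498] [-1.39471001  2.14168873 -0.88854544]
[[324.0, 239.0], [324.0, 222.0], [324.0, 255.0], [377.0, 181.0], [374.0, 238.0]]
```

View pics/d_wrist.png

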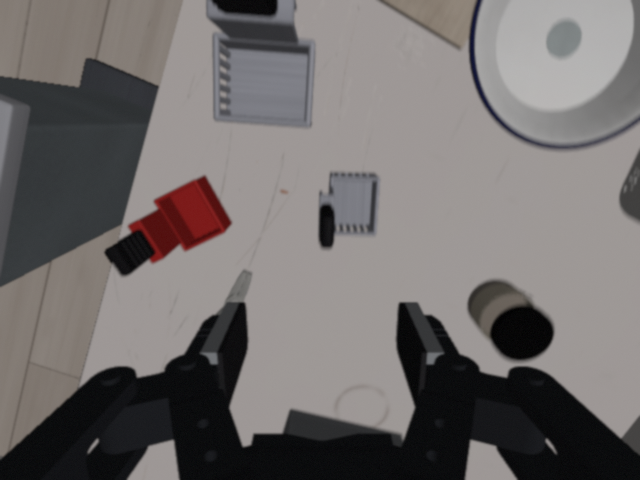

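The small basket shows at (353,205), with its black tab at (327,228). I'll fit it more closely.

Run:
```python
from rig import arm
from h import *
s=arm.snapshot("wrist");pickle.dump(s,open("w4.pkl","wb"))
o=arm.get_obs();print(o["clock"],o["ee_pos"],o["tcp_rot"])
c=s["pixels"][160:260,305:390]; cv2.imwrite("pics/d_crop.png",cv2.resize(np.clip(c.astype(float)*1.3,0,255).astype(np.uint8),None,fx=6,fy=6,interpolation=cv2.INTER_CUBIC)[:,:,::-1])
```

```text
4.05 [0.46763067 0.19263725 0.26253168] [179.95289851  -0.320429   112.59496171]
```

View pics/d_crop.png

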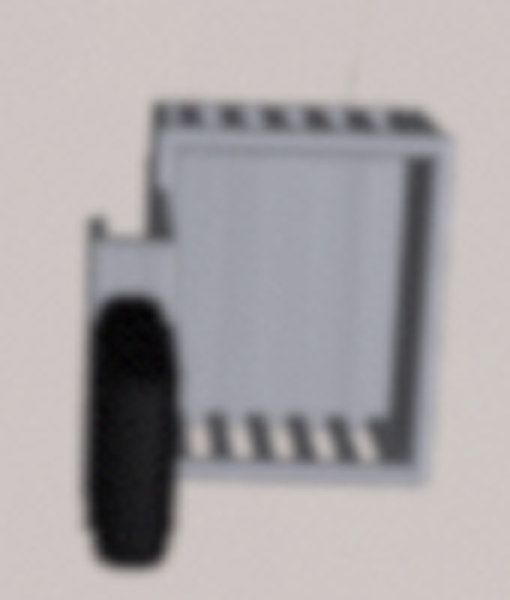

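Run:
```python
from h import *
s=pickle.load(open("w4.pkl","rb"))
def us(l,x0,y0,k): return [((u+.5)/k-.5+x0,(v+.5)/k-.5+y0) for u,v in l]
M=np.array([(.052,.029,.034),(.052,-.029,.034),(.004,.029,.034),(0,-.013,.132),(-.0065,.02,.082),(.0065,.02,.082)])
px=us([(455,140),(423,485),(158,130),(132,570),(90,241),(174,240)],305,160,6)
p,r=fit([(s,M,px)],[.471,.189,.39]);print(p.round(4),np.degrees(p[2]).round(2),r.round(1).tolist())
```

```text
[0.4717 0.1916 0.3568] 20.44 [[0.2, -0.1], [0.5, 0.1], [-0.2, -0.5], [-0.8, 1.1], [-0.4, -0.6], [0.9, 0.2]]
```

Call:
{"api": "play_rows", "payload": {"deltas": [{"travel": [0.1,0,-1],"dr": [0,0,-0.5]},{"travel": [0.3,-0.1,-3],"dr": [0,0,-1.2]},{"travel": [0.4,-0.1,-5.5],"dr": [0,0,-2.2]},{"travel": [0.4,-0.1,-8],"dr": [0,0,-2.2]},{"travel": [0.4,-0.1,-10.5],"dr": [0,0,-2.2]},{"travel": [0.4,-0.1,-13],"dr": [0,0,-2.2]},{"travel": [0.4,-0.1,-15],"dr": [0,0,-2.2]},{"travel": [0.4,-0.1,-16.2],"dr": [0,0,-2.2]},{"travel": [0.4,-0.1,-16.8],"dr": [0,0,-2.2]},{"travel": [0.4,-0.1,-16.8],"dr": [0,0,-2.2]}]}}

```text
clock: 4.88
ee_pos: [0.4705, 0.1903, 0.0932]
tcp_rot: [-179.9, -0.3, 110.3]
wrist_force: [1.3, -0.2, -0.1]
width: 0.703
```

Run:
```python
from rig import arm
from h import *
s=arm.snapshot("wrist");cv2.imwrite("pics/e_wrist.png",s["pixels"][:,:,::-1])
t=arm.snapshot("side");cv2.imwrite("pics/e_side.png",cv2.resize(t["pixels"][130:270,200:400],None,fx=4,fy=4)[:,:,::-1])
o=arm.get_obs();print(o["ee_pos"],o["tcp_rot"],o["wrist_force"])
```

```text
[0.4720653  0.19096466 0.09508699] [179.90846052  -0.30604967 110.31277975] [-0.24624956  0.61002853  0.60000815]
```

View pics/e_wrist.png

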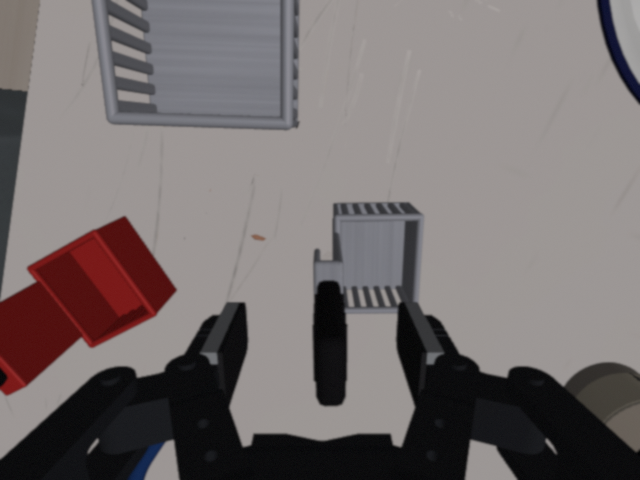

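View pics/e_side.png

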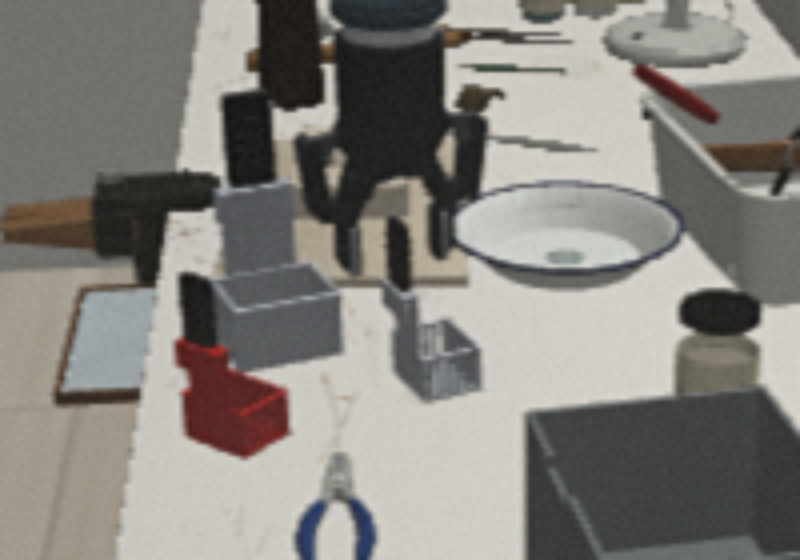

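Both fingers straddle the tab: wrist-view columns 245 to 400, tab at column 330. That puts the tab about 2 mm towards basket +x, so I'll nudge over and close.

Call:
{"api": "play_rows", "payload": {"deltas": [{"travel": [0.2,0.1,0],"dr": [0,0,0]},{"travel": [0.2,0.1,0],"dr": [0,0,0]},{"travel": [0.2,0.1,0],"dr": [0,0,0]},{"travel": [0.2,0.1,0],"dr": [0,0,0]},{"travel": [0.2,0.1,0],"dr": [0,0,0]},{"travel": [0.2,0.1,0],"dr": [0,0,0]},{"travel": [0.2,0.1,0],"dr": [0,0,0]},{"travel": [0.2,0.1,0],"dr": [0,0,0]},{"travel": [0.2,0.1,0],"dr": [0,0,0]},{"travel": [0.2,0.1,0],"dr": [0,0,0]}], "claw": 0, "force": 40}}

```text
clock: 5.82
ee_pos: [0.474, 0.192, 0.0952]
tcp_rot: [179.9, -0.3, 110.3]
wrist_force: [-1.1, 0.0, 3.5]
width: 0.108
```

Run:
```python
from rig import arm
from h import *
s=arm.snapshot("wrist");cv2.imwrite("pics/f_wrist.png",s["pixels"][:,:,::-1])
for i in range(2):
  o=arm.get_obs();print(o["ee_pos"],o["tcp_rot"],o["wrist_force"],o["torque"],o["width"])
```

```text
[0.47396083 0.19196459 0.09521304] [179.916312    -0.30762982 110.31495274] [-2.29814343  0.14924291  2.8811505 ] [-0.07658986  0.24085333  0.02506821] 0.11234065751033752
[0.47396083 0.19196459 0.09521304] [179.916312    -0.30762982 110.31495274] [-2.29814343  0.14924291  2.8811505 ] [-0.07658986  0.24085333  0.02506821] 0.11234065751033752
```

View pics/f_wrist.png

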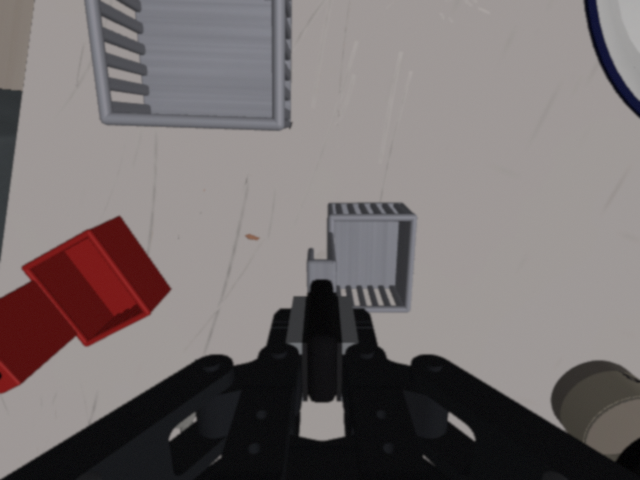

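Gripped centrally at column 321, with an opening of about 9.5 mm. Now lift.

Call:
{"api": "play_rows", "payload": {"deltas": [{"travel": [0,0,0.3],"dr": [0,0,0]},{"travel": [0,0,1],"dr": [0,0,0]},{"travel": [0,0,2.5],"dr": [0,0,0]},{"travel": [0,0,4.5],"dr": [0,0,0]},{"travel": [0,0,7],"dr": [0,0,0]},{"travel": [0,0,9.5],"dr": [0,0,0]},{"travel": [0,0,12],"dr": [0,0,0]},{"travel": [0,0,14],"dr": [0,0,0]},{"travel": [0,0,15],"dr": [0,0,0]},{"travel": [0,0,15.5],"dr": [0,0,0]}]}}

```text
clock: 6.7
ee_pos: [0.4747, 0.1921, 0.2521]
tcp_rot: [179.7, -0.3, 110.3]
wrist_force: [-0.5, -0.5, -1.8]
width: 0.11
```

Call:
{"api": "play_rows", "payload": {"deltas": [{"travel": [0.4,-1.6,0],"dr": [0,0,-0.5]},{"travel": [1.2,-4.8,0],"dr": [0,0,-2]},{"travel": [2.1,-8.4,0],"dr": [0,0,-3.5]},{"travel": [3.1,-12.2,0],"dr": [0,0,-5]},{"travel": [4.1,-16.2,0],"dr": [0,0,-6.5]},{"travel": [5.2,-20.4,0],"dr": [0,0,-8]},{"travel": [6.2,-24.6,0],"dr": [0,0,-9.5]},{"travel": [7.2,-28.6,0],"dr": [0,0,-11]},{"travel": [8.1,-32,0],"dr": [0,0,-12.5]},{"travel": [8.6,-34.1,0],"dr": [0,0,-13.3]}]}}

```text
clock: 7.53
ee_pos: [0.5607, -0.1531, 0.2502]
tcp_rot: [179.9, -0.3, 96.8]
wrist_force: [0.4, 1.5, -1.1]
width: 0.112
```

Run:
```python
from rig import arm
from h import *
arm.snapshot("top");arm.snapshot("top")
s=arm.snapshot("wrist");cv2.imwrite("pics/g_wrist.png",s["pixels"][:,:,::-1])
t=arm.snapshot("side");cv2.imwrite("pics/g_side.png",cv2.resize(t["pixels"][130:330,270:470],None,fx=3,fy=3)[:,:,::-1])
pickle.dump((s,t),open("g.pkl","wb"))
o=arm.get_obs();print(o["clock"],o["ee_pos"],o["tcp_rot"],o["wrist_force"],o["torque"],o["width"])
```

```text
7.7333 [ 0.55998439 -0.14906976  0.25038202] [179.88436647  -0.40373467  96.93400906] [-0.19455607 -0.18186136 -1.91856968] [ 0.02422544  0.06428651 -0.00458677] 0.11434300822081599
```

View pics/g_wrist.png

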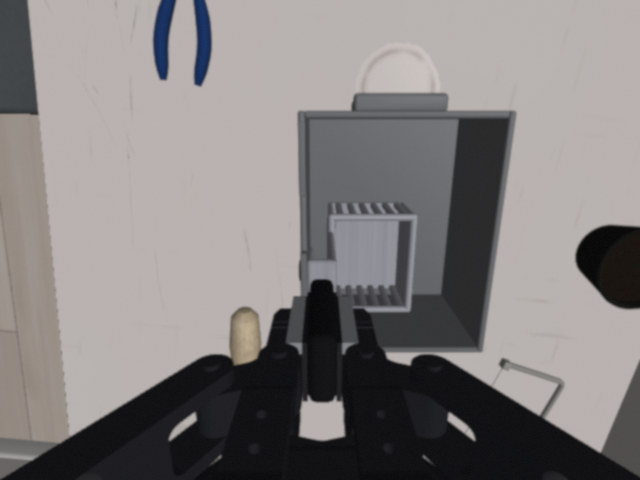

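View pics/g_side.png

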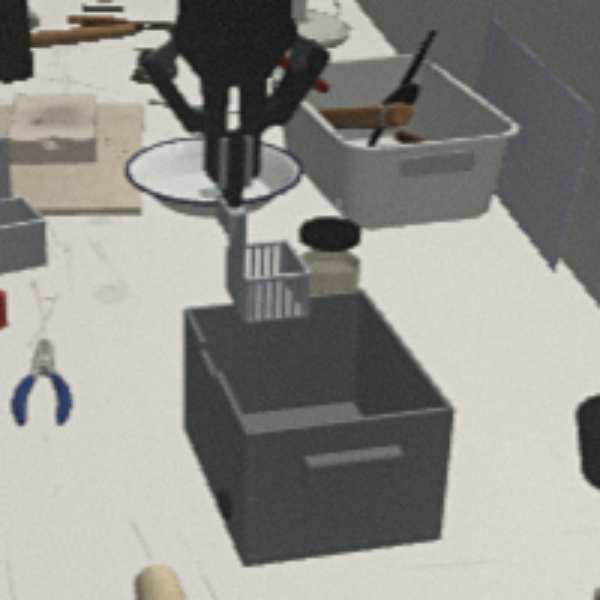

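The basket hangs straight and is held above the tank, just inside the near rim. In the wrist view the rim edge is at columns 300 to 308 and the box at 330 to 415. I'll check the rim's line and yaw from this picture.

Run:
```python
from h import *
s,t=pickle.load(open("g.pkl","rb"))
c=s["pixels"][100:270,285:345]; cv2.imwrite("pics/g_crop.png",cv2.resize(np.clip(c.astype(float)*1.4,0,255).astype(np.uint8),None,fx=3.5*1.5,fy=3.5,interpolation=cv2.INTER_CUBIC)[:,:,::-1])
for nm,a,b in (("far",(513,113),(482,350)),("plusy",(300,113),(513,113))):
    A,B=onz(s,a,.115),onz(s,b,.115); d=A-B; print(nm,A.round(4),B.round(4),np.degrees(np.arctan2(d[1],d[0])),np.linalg.norm(d))
```

```text
far [ 0.6799 -0.0553  0.115 ] [ 0.7034 -0.2397  0.115 ] 97.26647331098549 0.18594632322335974
plusy [ 0.5354 -0.0723  0.115 ] [ 0.6799 -0.0553  0.115 ] -173.27445051588526 0.14556597437507363
```

View pics/g_crop.png

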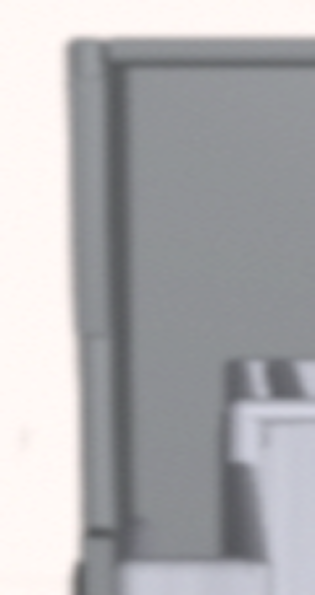

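Run:
```python
from h import *
s,t=pickle.load(open("g.pkl","rb"))
for u in ((303.5,195.7),(304.3,252),(299,111.5),(305.5,111.5)): print(onz(s,u,.115).round(4))
# joint fit of tank pose + yn + cam height offset
h=.115
def f(p):
    M=[(-.075,.095,h),(.075,.095,h),(.075,-.095,h),(-.0725,p[3]+.022,h),(-.0725,p[3]-.022,h)]
    X=T(p[:3],M); X[:,2]+=p[4]
    r=(proj(s,X)-np.array([(298.5,111),(514,112),(482.5,351),(303.5,195.7),(304.3,252)])).ravel()
    return np.r_[r,p[4]/.003]
r=least_squares(f,[.62,-.155,.12,.015,0]);p=r.x;print(p.round(4),r.fun.round(1))
print("notch",T(p[:3],(-.0725,p[3],h)).round(4))
```

```text
[ 0.5436 -0.1288  0.115 ]
[ 0.5487 -0.1717  0.115 ]
[ 0.5346 -0.0714  0.115 ]
[ 0.539  -0.0709  0.115 ]
[ 0.6197 -0.1571  0.1192  0.0146 -0.0035] [-0.2  0.9  1.2 -0.5 -0.7 -0.3 -0.3 -0.1 -0.2  0.2 -1.2]
notch [[ 0.5459 -0.1512  0.115 ]]
```

Call:
{"api": "play_rows", "payload": {"deltas": [{"travel": [0,0,-0.4],"dr": [0,0,0]},{"travel": [0,0,-1.4],"dr": [0,0,0]},{"travel": [0,0,-2.8],"dr": [0,0,0]},{"travel": [0,0,-4.3],"dr": [0,0,0]},{"travel": [0,0,-5.8],"dr": [0,0,0]},{"travel": [0,0,-7.2],"dr": [0,0,0]},{"travel": [0,0,-8.4],"dr": [0,0,0]},{"travel": [0,0,-9.1],"dr": [0,0,0]},{"travel": [0,0,-9.3],"dr": [0,0,0]},{"travel": [0,0,-9.3],"dr": [0,0,0]}]}}

```text
clock: 8.57
ee_pos: [0.5595, -0.1481, 0.1566]
tcp_rot: [180.0, -0.5, 97.0]
wrist_force: [-0.5, -0.2, -1.0]
width: 0.112
```

Run:
```python
from rig import arm
from h import *
s=arm.snapshot("wrist");cv2.imwrite("pics/h_wrist.png",s["pixels"][:,:,::-1])
c=s["pixels"][80:330,270:420]; cv2.imwrite("pics/h_crop.png",cv2.resize(np.clip(c.astype(float)*1.4,0,255).astype(np.uint8),None,fx=4,fy=2.4,interpolation=cv2.INTER_CUBIC)[:,:,::-1])
t=arm.snapshot("side");cv2.imwrite("pics/h_side.png",cv2.resize(t["pixels"][180:330,310:440],None,fx=4.5,fy=4,interpolation=cv2.INTER_CUBIC)[:,:,::-1])
pickle.dump((s,t),open("h.pkl","wb"))
o=arm.get_obs();print(o["clock"],o["ee_pos"],o["tcp_rot"],o["wrist_force"],o["torque"],o["width"])
```

```text
8.6667 [ 0.56033213 -0.14887759  0.15793703] [179.83690676  -0.37233086  96.96643307] [-1.03429754 -0.48239993 -1.51184575] [ 0.04920584 -0.02067194  0.02009694] 0.11180948403614874
```

View pics/h_crop.png

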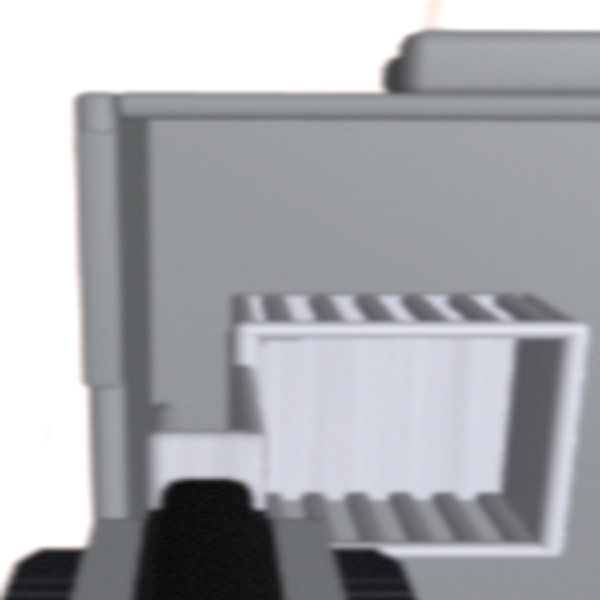

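View pics/h_side.png

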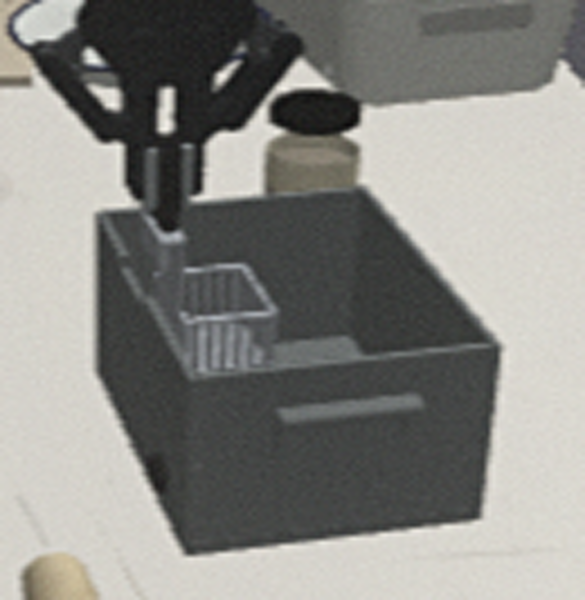

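Run:
```python
from h import *
s,t=pickle.load(open("h.pkl","rb"))
y=np.radians(7);ex=np.array([np.cos(y),np.sin(y),0]);ey=np.array([-np.sin(y),np.cos(y),0])
row=lambda r:80+(r+.5)/2.4-.5
col=lambda c:270+(c+.5)/4-.5
def rep(n,c,r,z):
    X=onz(s,(col(c),row(r)),z); print(n,X.round(4),"x'",(X@ex).round(4),"y'",(X@ey).round(4))
rep("tip lip L+y",150,434,.1445);rep("lip R+y",263,434,.1445)
rep("rim outer",80,300,.115);rep("rim inner",119,300,.115)
rep("floor outer",93,470,.107);rep("floor inner",129,470,.107)
rep("notch +y end outer",84,385,.115);rep("notch +y end in",121,385,.115)
tcp=np.array([.5600,-.1489,0]);print("tcp",tcp@ex,tcp@ey)
```

```text
tip lip L+y [ 0.5497 -0.1283  0.1445] x' 0.53 y' -0.1943
lip R+y [ 0.5617 -0.1268  0.1445] x' 0.5421 y' -0.1943
rim outer [ 0.5382 -0.1114  0.115 ] x' 0.5206 y' -0.1762
rim inner [ 0.5429 -0.1108  0.115 ] x' 0.5254 y' -0.1762
floor outer [ 0.5433 -0.1515  0.107 ] x' 0.5208 y' -0.2165
floor inner [ 0.5481 -0.1509  0.107 ] x' 0.5256 y' -0.2165
notch +y end outer [ 0.5405 -0.1293  0.115 ] x' 0.5207 y' -0.1942
notch +y end in [ 0.5451 -0.1287  0.115 ] x' 0.5253 y' -0.1942
tcp 0.5376794996861138 -0.21603695428627545
```

Call:
{"api": "play_rows", "payload": {"deltas": [{"travel": [-0.1,0,0],"dr": [0,0,0]},{"travel": [-0.3,-0.1,0],"dr": [0,0,0]},{"travel": [-0.5,-0.1,0],"dr": [0,0,0]},{"travel": [-0.7,-0.15,0],"dr": [0,0,0]},{"travel": [-0.9,-0.2,0],"dr": [0,0,0]},{"travel": [-1.0,-0.22,0],"dr": [0,0,0]},{"travel": [-1.08,-0.23,0],"dr": [0,0,0]},{"travel": [-1.08,-0.23,0],"dr": [0,0,0]},{"travel": [-1.08,-0.23,0],"dr": [0,0,0]},{"travel": [-1.08,-0.23,0],"dr": [0,0,0]}]}}

```text
clock: 9.5
ee_pos: [0.5496, -0.1512, 0.1579]
tcp_rot: [179.8, -0.4, 97.0]
wrist_force: [0.0, -0.2, -0.5]
width: 0.108
```

```bash
cat >> h.py <<'E'
def st(arm,n=4):
    L=[]
    for i in range(n):
        L.append(arm.get_obs()); 
        if i<n-1: arm.snapshot("top")
    m=lambda k:np.mean([np.array(o[k]) for o in L],0)
    y=np.radians(7);x=m("ee_pos")
    print("t",round(L[-1]["clock"],2),"pos",x.round(4),"x'",(x[0]*np.cos(y)+x[1]*np.sin(y)).round(4),"y'",(-x[0]*np.sin(y)+x[1]*np.cos(y)).round(4),"std",np.std([o["ee_pos"] for o in L],0).round(4),"rot",[o["tcp_rot"].round(1).tolist() for o in L[-1:]],"F",m("wrist_force").round(2),"M",m("torque").round(3),"w",m("width").round(3))
E
python3 - <<'E'
from rig import arm
from h import *
st(arm)
s=arm.snapshot("wrist")
c=s["pixels"][80:330,270:420]; cv2.imwrite("pics/i_crop.png",cv2.resize(np.clip(c.astype(float)*1.4,0,255).astype(np.uint8),None,fx=4,fy=2.4,interpolation=cv2.INTER_CUBIC)[:,:,::-1])
pickle.dump(s,open("i.pkl","wb"))
E
```

```text
t 9.65 pos [ 0.5496 -0.1511  0.1579] x' 0.5271 y' -0.217 std [0. 0. 0.] rot [[179.8, -0.4, 97.0]] F [-0.2  -0.23 -1.36] M [0.046 0.03  0.009] w 0.112
```

View pics/i_crop.png

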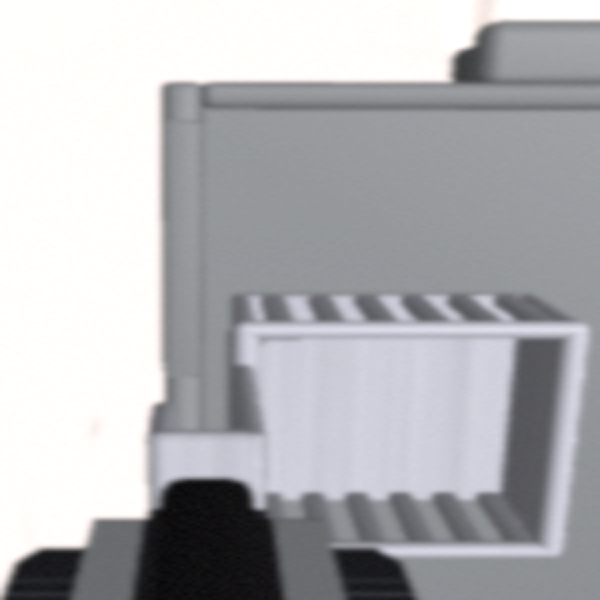

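Run:
```python
from h import *
s=pickle.load(open("i.pkl","rb"))
y=np.radians(7);ex=np.array([np.cos(y),np.sin(y),0]);ey=np.array([-np.sin(y),np.cos(y),0])
row=lambda r:80+(r+.5)/2.4-.5
col=lambda c:270+(c+.5)/4-.5
def rep(n,c,r,z):
    X=onz(s,(col(c),row(r)),z); print(n,"x'",(X@ex).round(4),"y'",(X@ey).round(4))
rep("lip L",150,434,.145);rep("lip R",265,434,.145)
rep("rim outer +y",164,110,.115);rep("rim inner+y",203,110,.115)
rep("rim outer",167,340,.115);rep("rim inner",205,340,.115)
rep("notch +y end",187,376,.115)
```

```text
lip L x' 0.5198 y' -0.1964
lip R x' 0.5322 y' -0.1964
rim outer +y x' 0.5211 y' -0.1411
rim inner+y x' 0.5256 y' -0.1411
rim outer x' 0.521 y' -0.1867
rim inner x' 0.5258 y' -0.1867
notch +y end x' 0.5235 y' -0.1944
```

Call:
{"api": "play_rows", "payload": {"deltas": [{"travel": [-0.1,-0.01,0],"dr": [0,0,0]},{"travel": [-0.2,-0.02,0],"dr": [0,0,0]},{"travel": [-0.26,-0.03,0],"dr": [0,0,0]},{"travel": [-0.26,-0.03,-0.1],"dr": [0,0,0]},{"travel": [-0.26,-0.03,-0.3],"dr": [0,0,0]},{"travel": [-0.26,-0.03,-0.5],"dr": [0,0,0]},{"travel": [-0.26,-0.03,-0.6],"dr": [0,0,0]},{"travel": [-0.26,-0.03,-0.6],"dr": [0,0,0]},{"travel": [-0.26,-0.03,-0.6],"dr": [0,0,0]},{"travel": [-0.26,-0.03,-0.6],"dr": [0,0,0]}]}}

```text
clock: 10.53
ee_pos: [0.5471, -0.1514, 0.1519]
tcp_rot: [179.8, -0.4, 97.0]
wrist_force: [-0.1, -0.3, -0.3]
width: 0.109
```

Run:
```python
from rig import arm
from h import *
st(arm)
s=arm.snapshot("wrist")
c=s["pixels"][80:330,270:420]; cv2.imwrite("pics/j_crop.png",cv2.resize(np.clip(c.astype(float)*1.4,0,255).astype(np.uint8),None,fx=4,fy=2.4,interpolation=cv2.INTER_CUBIC)[:,:,::-1])
t=arm.snapshot("side");cv2.imwrite("pics/j_side.png",cv2.resize(t["pixels"][200:290,315:395],None,fx=7,fy=6,interpolation=cv2.INTER_CUBIC)[:,:,::-1])
pickle.dump(s,open("j.pkl","wb"))
```

```text
t 10.68 pos [ 0.5471 -0.1514  0.152 ] x' 0.5246 y' -0.217 std [0. 0. 0.] rot [[179.8, -0.4, 97.0]] F [ 0.3  -0.34 -1.18] M [-0.005  0.02  -0.001] w 0.111
```

View pics/j_crop.png

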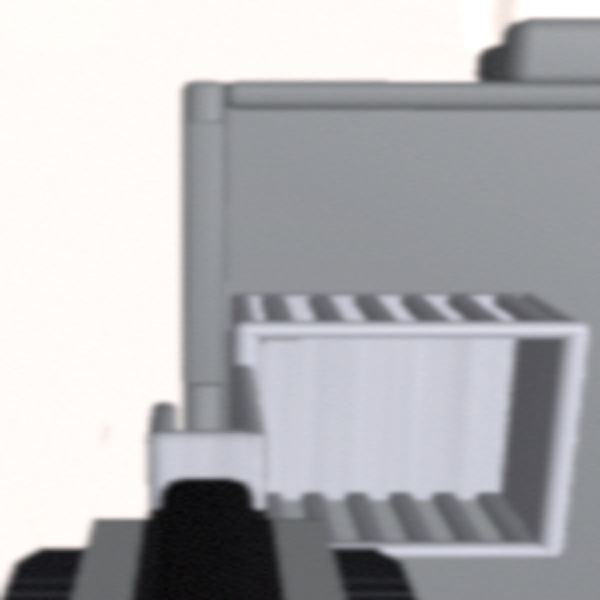

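View pics/j_side.png

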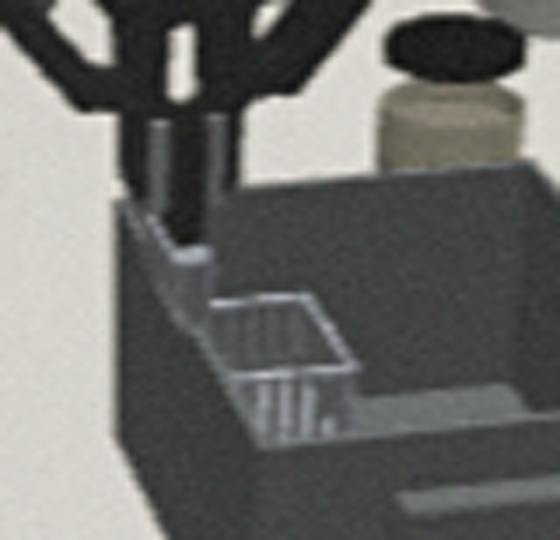

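The tongue (crop columns 150 to 176) and the plate (column 230) straddle the rim (columns 187 to 222) with similar gaps. The notch's +y end also lines up, so I'll lower gently.

Call:
{"api": "play_rows", "payload": {"deltas": [{"travel": [0,0,-0.1],"dr": [0,0,0]},{"travel": [0,0,-0.3],"dr": [0,0,0]},{"travel": [0,0,-0.5],"dr": [0,0,0]},{"travel": [0,0,-0.7],"dr": [0,0,0]},{"travel": [0,0,-0.9],"dr": [0,0,0]},{"travel": [0,0,-1.1],"dr": [0,0,0]},{"travel": [0,0,-1.3],"dr": [0,0,0]},{"travel": [0,0,-1.5],"dr": [0,0,0]},{"travel": [0,0,-1.6],"dr": [0,0,0]},{"travel": [0,0,-1.6],"dr": [0,0,0]}]}}

```text
clock: 11.62
ee_pos: [0.5469, -0.1514, 0.1356]
tcp_rot: [179.9, -0.4, 97.0]
wrist_force: [-0.4, 0.0, -2.1]
width: 0.112
```

Run:
```python
from rig import arm
from h import *
st(arm)
s=arm.snapshot("wrist")
c=s["pixels"][80:330,270:420]; cv2.imwrite("pics/k_crop.png",cv2.resize(np.clip(c.astype(float)*1.4,0,255).astype(np.uint8),None,fx=4,fy=2.4,interpolation=cv2.INTER_CUBIC)[:,:,::-1])
```

```text
t 11.77 pos [ 0.547  -0.1514  0.1359] x' 0.5245 y' -0.217 std [0.0001 0.     0.0002] rot [[179.8, -0.4, 97.0]] F [ 0.12  0.04 -1.71] M [-0.006  0.028 -0.002] w 0.11
```

View pics/k_crop.png

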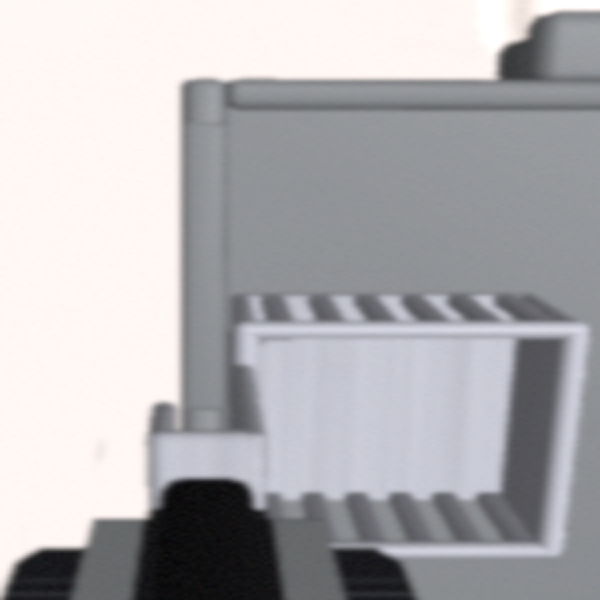

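Run:
```python
from rig import arm
from h import *
s=arm.snapshot("wrist")
y=np.radians(7);ex=np.array([np.cos(y),np.sin(y),0]);ey=np.array([-np.sin(y),np.cos(y),0])
row=lambda r:80+(r+.5)/2.4-.5
col=lambda c:270+(c+.5)/4-.5
def rep(n,c,r,z):
    X=onz(s,(col(c),row(r)),z); print(n,"x'",(X@ex).round(4),"y'",(X@ey).round(4))
rep("lip L",150,433,.1228);rep("lip R",265,433,.1228)
rep("rim outer +y",184,110,.115);rep("rim inner+y",225,110,.115)
rep("rim outer",184,340,.115);rep("rim inner",224,340,.115)
rep("notch +y end",205,410,.115)
c=s["pixels"][230:280,300:345]; cv2.imwrite("pics/l_crop.png",cv2.resize(np.clip(c.astype(float)*1.4,0,255).astype(np.uint8),None,fx=12,fy=12,interpolation=cv2.INTER_CUBIC)[:,:,::-1])
```

```text
lip L x' 0.5173 y' -0.1964
lip R x' 0.5297 y' -0.1964
rim outer +y x' 0.5212 y' -0.1409
rim inner+y x' 0.5253 y' -0.1409
rim outer x' 0.521 y' -0.1812
rim inner x' 0.5253 y' -0.1812
notch +y end x' 0.5232 y' -0.1947
```

View pics/l_crop.png

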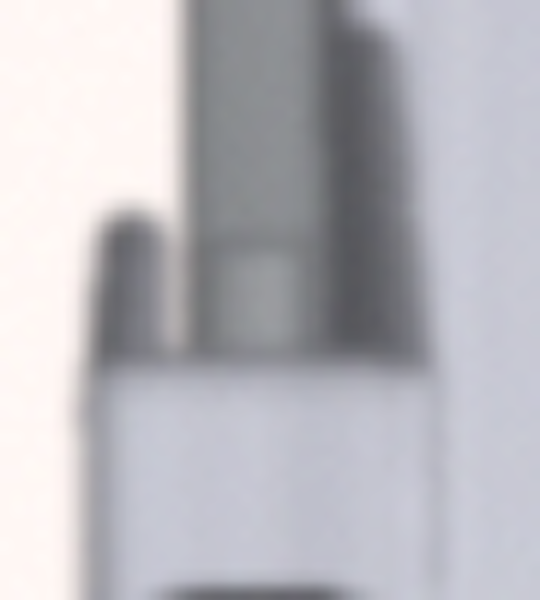

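Call:
{"api": "play_rows", "payload": {"deltas": [{"travel": [0,0,-0.1],"dr": [0,0,0]},{"travel": [0,0,-0.2],"dr": [0,0,0]},{"travel": [0,0,-0.3],"dr": [0,0,0]},{"travel": [0,0,-0.4],"dr": [0,0,0]},{"travel": [0,0,-0.5],"dr": [0,0,0]},{"travel": [0,0,-0.6],"dr": [0,0,0]},{"travel": [0,0,-0.7],"dr": [0,0,0]},{"travel": [0,0,-0.8],"dr": [0,0,0]},{"travel": [0,0,-0.8],"dr": [0,0,0]},{"travel": [0,0,-0.8],"dr": [0,0,0]}]}}

```text
clock: 12.7
ee_pos: [0.5471, -0.1515, 0.1281]
tcp_rot: [179.8, -0.4, 97.0]
wrist_force: [-0.5, -0.1, -0.3]
width: 0.111
```

Run:
```python
from rig import arm
from h import *
st(arm)
```

```text
t 12.85 pos [ 0.5472 -0.1515  0.1281] x' 0.5246 y' -0.217 std [0.     0.     0.0001] rot [[179.8, -0.4, 97.0]] F [-0.26 -0.42 -1.32] M [ 0.009  0.02  -0.005] w 0.111
```

The lip is already about 4 mm below the rim top with no contact force, so it is in the notch. I'll go on down to seat it.

Call:
{"api": "play_rows", "payload": {"deltas": [{"travel": [0,0,-0.05],"dr": [0,0,0]},{"travel": [0,0,-0.1],"dr": [0,0,0]},{"travel": [0,0,-0.15],"dr": [0,0,0]},{"travel": [0,0,-0.2],"dr": [0,0,0]},{"travel": [0,0,-0.25],"dr": [0,0,0]},{"travel": [0,0,-0.3],"dr": [0,0,0]},{"travel": [0,0,-0.35],"dr": [0,0,0]},{"travel": [0,0,-0.38],"dr": [0,0,0]},{"travel": [0,0,-0.38],"dr": [0,0,0]},{"travel": [0,0,-0.38],"dr": [0,0,0]}]}}

```text
clock: 13.68
ee_pos: [0.5472, -0.1515, 0.1244]
tcp_rot: [179.8, -0.4, 97.0]
wrist_force: [-0.3, -0.2, -1.6]
width: 0.108
```

Run:
```python
from rig import arm
from h import *
st(arm)
s=arm.snapshot("wrist")
c=s["pixels"][80:330,270:420]; cv2.imwrite("pics/m_crop.png",cv2.resize(np.clip(c.astype(float)*1.4,0,255).astype(np.uint8),None,fx=4,fy=2.4,interpolation=cv2.INTER_CUBIC)[:,:,::-1])
```

```text
t 13.83 pos [ 0.5472 -0.1515  0.1244] x' 0.5247 y' -0.2171 std [0. 0. 0.] rot [[179.8, -0.4, 97.0]] F [-0.4   0.08 -1.57] M [0.026 0.021 0.012] w 0.111
```

View pics/m_crop.png

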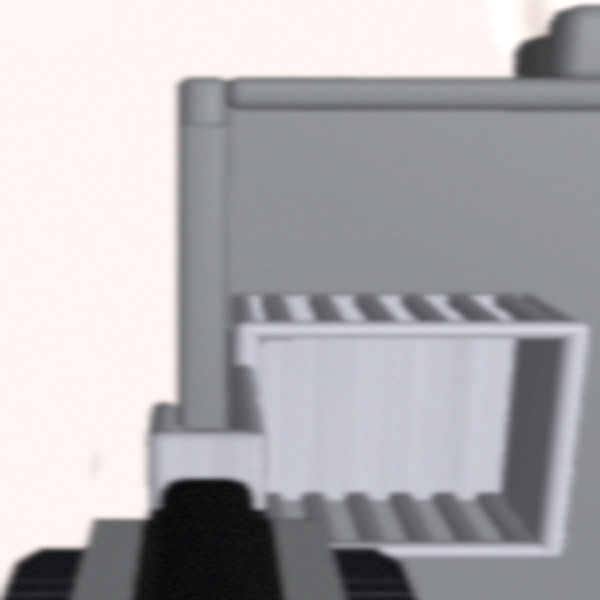

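Call:
{"api": "play_rows", "payload": {"deltas": [{"travel": [0,0,-0.02],"dr": [0,0,0]},{"travel": [0,0,-0.04],"dr": [0,0,0]},{"travel": [0,0,-0.06],"dr": [0,0,0]},{"travel": [0,0,-0.08],"dr": [0,0,0]},{"travel": [0,0,-0.08],"dr": [0,0,0]},{"travel": [0,0,-0.08],"dr": [0,0,0]},{"travel": [0,0,-0.08],"dr": [0,0,0]},{"travel": [0,0,-0.08],"dr": [0,0,0]},{"travel": [0,0,-0.08],"dr": [0,0,0]},{"travel": [0,0,-0.08],"dr": [0,0,0]}]}}

```text
clock: 14.72
ee_pos: [0.5473, -0.1515, 0.1241]
tcp_rot: [179.8, -0.3, 97.0]
wrist_force: [-2.5, 1.1, 5.7]
width: 0.107
```

Run:
```python
from rig import arm
from h import *
st(arm)
```

```text
t 14.87 pos [ 0.5473 -0.1515  0.1241] x' 0.5248 y' -0.2171 std [0. 0. 0.] rot [[179.8, -0.3, 97.0]] F [-2.32  1.23  6.  ] M [ 0.156  0.439 -0.013] w 0.111
```

Contact is at TCP z 0.1241 m, against an expected seat of 0.1242 m, with about 7 N. Relieve slightly, then open.

Call:
{"api": "play_rows", "payload": {"deltas": [{"travel": [0,0,0.01],"dr": [0,0,0]},{"travel": [0,0,0.01],"dr": [0,0,0]},{"travel": [0,0,0.01],"dr": [0,0,0]},{"travel": [0,0,0.01],"dr": [0,0,0]},{"travel": [0,0,0.01],"dr": [0,0,0]},{"travel": [0,0,0.01],"dr": [0,0,0]},{"travel": [0,0,0.01],"dr": [0,0,0]},{"travel": [0,0,0.01],"dr": [0,0,0]},{"travel": [0,0,0.01],"dr": [0,0,0]},{"travel": [0,0,0.01],"dr": [0,0,0]}]}}

```text
clock: 15.7
ee_pos: [0.5474, -0.1516, 0.1242]
tcp_rot: [179.8, -0.3, 97.0]
wrist_force: [1.1, 0.5, 0.5]
width: 0.108
```

Run:
```python
from rig import arm
from h import *
st(arm,2)
```

```text
t 15.75 pos [ 0.5474 -0.1516  0.1242] x' 0.5248 y' -0.2171 std [0. 0. 0.] rot [[179.8, -0.3, 97.0]] F [0.71 0.39 0.35] M [ 0.    -0.049  0.015] w 0.11
```

Call:
{"api": "play_rows", "payload": {"deltas": [{"travel": [0,0,0],"dr": [0,0,0]},{"travel": [0,0,0],"dr": [0,0,0]},{"travel": [0,0,0],"dr": [0,0,0]},{"travel": [0,0,0],"dr": [0,0,0]},{"travel": [0,0,0],"dr": [0,0,0]},{"travel": [0,0,0],"dr": [0,0,0]},{"travel": [0,0,0],"dr": [0,0,0]},{"travel": [0,0,0],"dr": [0,0,0]},{"travel": [0,0,0],"dr": [0,0,0]},{"travel": [0,0,0],"dr": [0,0,0]}], "claw": 0.5}}

```text
clock: 16.58
ee_pos: [0.5474, -0.1516, 0.1242]
tcp_rot: [179.8, -0.3, 97.0]
wrist_force: [0.2, 0.6, -0.1]
width: 0.5
```

Run:
```python
from rig import arm
from h import *
st(arm,2)
s=arm.snapshot("wrist");cv2.imwrite("pics/n_wrist.png",s["pixels"][:,:,::-1])
```

```text
t 16.63 pos [ 0.5474 -0.1516  0.1242] x' 0.5248 y' -0.2172 std [0. 0. 0.] rot [[179.8, -0.3, 97.0]] F [0.37 0.48 0.25] M [0.014 0.036 0.013] w 0.501
```

View pics/n_wrist.png

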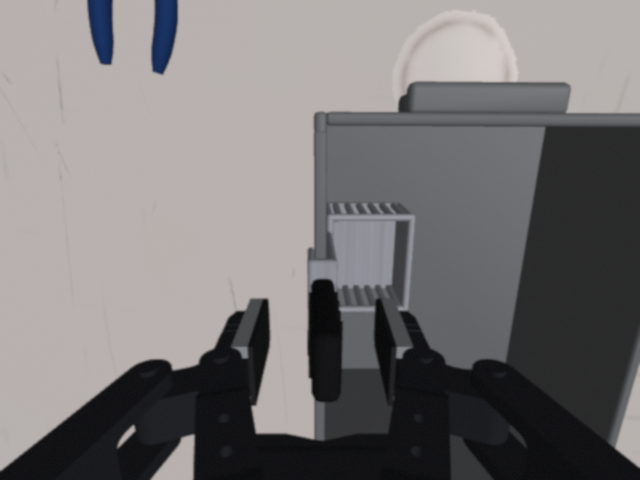

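The fingers are clear of the tab, and the basket stays over the rim (tab at column 325, fingers at 268 and 376). Next, retreat straight up.

Call:
{"api": "play_rows", "payload": {"deltas": [{"travel": [0,0,0.3],"dr": [0,0,0]},{"travel": [0,0,1],"dr": [0,0,0]},{"travel": [0,0,2],"dr": [0,0,0]},{"travel": [0,0,3.5],"dr": [0,0,0]},{"travel": [0,0,5.5],"dr": [0,0,0]},{"travel": [0,0,8],"dr": [0,0,0]},{"travel": [0,0,10.5],"dr": [0,0,0]},{"travel": [0,0,13],"dr": [0,0,0]},{"travel": [0,0,14.5],"dr": [0,0,0]},{"travel": [0,0,15],"dr": [0,0,0]}]}}

```text
clock: 17.52
ee_pos: [0.5487, -0.1522, 0.2788]
tcp_rot: [179.4, -0.1, 97.0]
wrist_force: [0.5, 0.5, -0.1]
width: 0.501
```

Run:
```python
from rig import arm
from h import *
st(arm,2)
s=arm.snapshot("wrist");cv2.imwrite("pics/o_wrist.png",s["pixels"][:,:,::-1])
t=arm.snapshot("side");cv2.imwrite("pics/o_side.png",cv2.resize(t["pixels"][170:330,310:440],None,fx=5,fy=3.7,interpolation=cv2.INTER_CUBIC)[:,:,::-1])
pickle.dump((s,t),open("o.pkl","wb"))
c=s["pixels"][100:340,270:430]; cv2.imwrite("pics/o_crop.png",cv2.resize(np.clip(c.astype(float)*1.4,0,255).astype(np.uint8),None,fx=3.5,fy=2.5,interpolation=cv2.INTER_CUBIC)[:,:,::-1])
```

```text
t 17.57 pos [ 0.5486 -0.1522  0.2784] x' 0.526 y' -0.2179 std [0.0001 0.0001 0.0004] rot [[179.5, -0.1, 97.0]] F [0.22 0.13 0.14] M [0.004 0.019 0.001] w 0.502
```

View pics/o_crop.png

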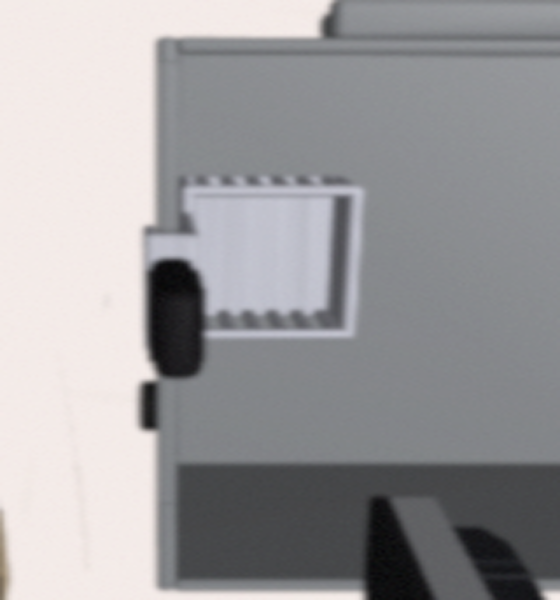

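View pics/o_side.png

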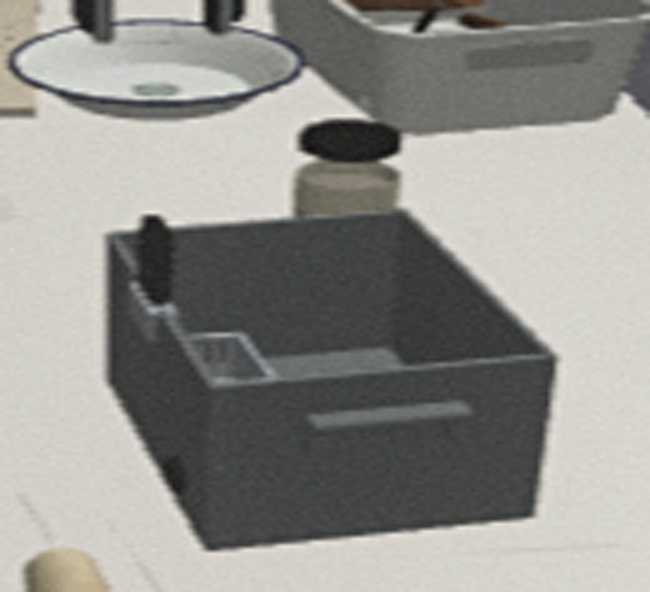

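The basket hangs in the notch with the robot clear. I'll check its height and tilt by fitting the model in the wrist view.

Run:
```python
from h import *
from scipy.spatial.transform import Rotation as Ro
s,t=pickle.load(open("o.pkl","rb"))
us=lambda l:np.array([((u+.5)/3.5-.5+270,(v+.5)/2.5-.5+100) for u,v in l])
M=np.array([(.052,.029,.034),(.052,-.029,.034),(.004,.029,.034),(-.0065,.02,.082),(0,-.013,.132)])
px=us([(363,187),(354,335),(183,187),(145,230),(178,377)])
# rim: outer corners
print("rim -> ",[onz(s,u,.115).round(4).tolist() for u in us([(158,40),(160,587)])])
def f(p):
    X=Ro.from_euler("ZYX",p[3:6]).apply(M)+p[:3]; return np.r_[(proj(s,X)-px).ravel(),p[4]/.1,p[5]/.1]
r=least_squares(f,[.547,-.151,.029,.12,0,0]);print(r.x[:3].round(4),np.degrees(r.x[3:]).round(2),r.fun.round(1))
p=[.546,-.1515,np.radians(7)]
for dz in (.029,.037): print(dz,(proj(s,T(p,M+[0,0,dz]))).round(1).tolist())
print(px.round(1).tolist())
# side image: tab top & lip left/right tops
for dz in (.029,.037): print(dz,((proj(t,T(p,np.array([(0,0,.132),(-.0065,.02,.082),(-.0065,-.02,.082),(.0065,-.02,.082)])+[0,0,dz]))-[310,170])*[5,3.7]).round(0).tolist())
```

```text
rim ->  [[0.5338, -0.0721, 0.115], [0.556, -0.2575, 0.115]]
[ 0.5445 -0.1516  0.0261] [ 6.52  1.36 -0.45] [ 0.1 -0.3 -0.1  0.3  0.1 -0.5 -0.1  0.8  0.  -0.4  0.2 -0.1]
0.029 [[374.6, 174.8], [372.1, 235.1], [322.5, 174.8], [310.2, 194.1], [318.4, 252.9]]
0.037 [[375.8, 176.0], [373.3, 237.5], [322.6, 176.0], [310.0, 195.9], [318.4, 256.7]]
[[373.4, 174.5], [370.8, 233.7], [321.9, 174.5], [311.1, 191.7], [320.5, 250.5]]
0.029 [[150.0, 222.0], [124.0, 282.0], [146.0, 314.0], [175.0, 312.0]]
0.037 [[150.0, 210.0], [124.0, 270.0], [146.0, 302.0], [175.0, 300.0]]
```

Run:
```python
from rig import arm
from h import *
t=arm.snapshot("side");cv2.imwrite("pics/p_side.png",cv2.resize(t["pixels"][215:285,320:380],None,fx=10,fy=8,interpolation=cv2.INTER_CUBIC)[:,:,::-1])
cv2.imwrite("pics/p_full.png",t["pixels"][:,:,::-1])
```

```text
(no output)
```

View pics/p_side.png

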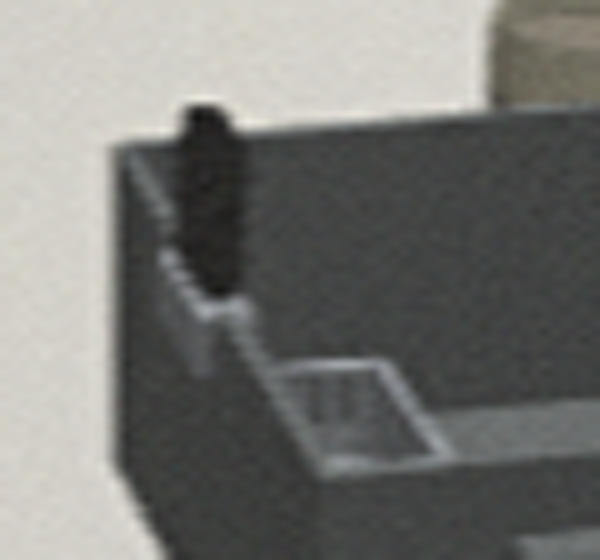

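View pics/p_full.png

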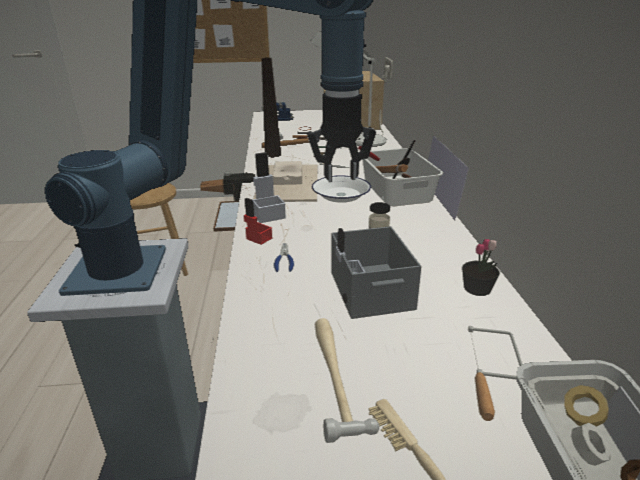

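The lip sits below the rim line inside the notch. The fit gives an underside height of 26 mm (29 mm seated, 37 mm if resting on the rim) and a tilt of about 1.4°. The hammer, jar and pliers are where they started, so I'll hand in.

Run:
```python
from rig import arm
print(arm.finish_job())
```

```text
the job is handed in; nothing more can be done
None
```

The small grey basket now hangs on the tank's near rim with its lip down in the notch. I handed the job in at about 18 s of the 64 s allowed; no verdict is reported.

**What I did:** I left the red basket and the larger grey one alone and gripped the small one across its tab. I located the notch from three wrist-camera views, about 15 mm to the +y side of the rim's middle, and lined the lip up by eye in the wrist view. No feeling along the rim was needed. Going down there was no contact until the lip seated, at TCP height 0.1241 m against an expected 0.1242 m, pressing about 7 N. I eased that off, opened the fingers and moved straight up.

**Last checks:**
- **Seating:** The side view shows the lip below the rim line. The wrist-view fit puts the underside at 26 mm, where 29 mm is seated and 37 mm would mean resting on top of the rim. The 3 mm difference is probably camera calibration and pixel error.
- **Straightness:** The fitted tilt is about 1.4°, within the slack of the slot.
- **Other objects:** The hammer, jar and pliers look unmoved in the side view; I did not measure their positions.
- **Fit disagreements:** The camera-based fits differed by about 1 to 3 mm, so I relied on the lip and rim seen together in one picture, and on contact.

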